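# Change a drilling jig over to the next brush stand

### The job

The walnut brush stand in the drilling jig is finished, so change the jig over for the maple one. Lift the blue-handled template straight up off its two dowels (the grey felt mat is free for parking), lay the walnut stand flat in the dark metal tray, lay the maple stand in the jig's nest, and fit the yellow-handled template fully down on the dowels over it; the blue-handled template ends in the plywood holder where the yellow one was. Keep the templates level and leave the small jar and the tape roll where they are.

Things in the scene. Friction and masses are not known exactly. Their poses are not given: they have to be found in the camera images.
- jig: Fixed drilling jig, grey base 136 (x) x 128 (y) x 12 mm. Origin: centre of its underside, z up. Nest: a stand lies on its top, centred, length along y, 3 mm play each side between six pins 14 mm high at x +-25, y +-38 and x 0, y +-57. Two posts at x +-52, y 0, 18 mm thick, carry a template 37 mm above the origin; on each an 8 mm dowel, straight for 8 mm, then tapering to a 3 mm tip at 55 mm.
- blue_template_grip (a point): Blue-handled template, at the start on the jig's dowels. Plate 124 (x) x 60 (y) x 8 mm, four small bushes; 9.2 mm hole at x -52, 12.2 x 9.2 mm slot at x +52 for the dowels (0.6 mm play each side; fits half-turned too). Blue bow handle: square bar 12 x 12 mm, 68 mm long along x, 20 mm gap below. The point: middle of the bar, 34 mm above the plate's underside, z up. About 0.22 kg.
- yellow_template_grip (a point): Yellow-handled template with two large bushes, at the start in the plywood holder; sizes, hole, slot, handle, point and axes as for the blue-handled one.
- walnut_center (a point): Walnut (dark brown) brush stand: drilled block 36 (x) x 100 (y) x 22 mm, at the start in the jig's nest, its ends showing under the blue-handled template. The point is its centre; y along its length, z up. About 0.06 kg. In the nest its top is 3 mm below the template.
- maple_center (a point): Maple (pale wood) brush stand, an undrilled block 36 (x) x 100 (y) x 22 mm, at the start lying on the bench. The point is its centre; y along its length, z up.
- holder: Plywood holder for the template not in use, fixed: a shallow open box 150 (x) x 86 (y) x 14 mm, wall and floor 6 mm thick; a template lies flat on its floor, its length along x, with 7 mm of play on each side. Origin: centre of its underside.
- tray: Dark grey sheet-metal tray for finished stands, fixed and empty: 95 (x) x 130 (y) x 20 mm outside, wall and floor 4 mm thick. Origin: centre of its underside.
- mat: Grey felt mat, fixed, 150 (x) x 90 (y) x 3 mm: a free spot to park a template or a stand. Origin: centre of its underside.
- gold_jar: Small jar with a gold lid, 42 mm thick, 46 mm high; a bystander. Origin: centre of its underside.
- tape_roll: Roll of pale tape lying flat, 60 mm across, 19 mm high; a bystander. Origin: centre of its underside.

How it is judged:
By the outcome, as a careful person would: the job done as asked, in the order asked, and still so for the second after the job is handed in, with the robot touching nothing.
It also fails if it takes over 128 s, if anything falls off the work surface, if the arm or the gripper's body presses on something with over 40 N, if the wrist force passes 120 N, or if a joint passes its speed limit or range.

### The arm

A 6-joint arm with a two-finger parallel gripper is mounted at the origin on a cart in front of the work surface, level with it; the furniture and walls round the work are solid. World frame = base frame: x ahead of the robot, y to its left, z up, the work surface at z = 0. Lengths are in m, angles in rad, forces in N, time in s.
With the tool pointing down it reaches from about 0.375 to 0.9 m from the base axis. Payload 3.1 kg.
Tool frame: the origin (TCP) lies midway between the tips of the shut fingers; the grasp point (between the pads) lies 19 mm behind it (manip.grasp_offset is the distance from the TCP to the grasp point, in m); z points along the fingers, y is the line along which they close (so a half turn about z gives the same grasp; the last joint's range is limited). The gripper opens to 85 mm and grips with 20 to 120 N. Pads are 22 mm wide; open, the fingers measure 114 mm over their backs; the gripper's body (76 mm by 85 mm) begins 54 mm behind the grasp point. The pads swing forward as they close: fully open they stand 13 mm farther back than shut.
Start: joints at [0.965, 0.527, 1.433, -0, 1.181, -0.178], TCP at [0.259, 0.569, 0.231] pointing down, gripper open.
Joint ranges: [-3.08, 3.08], [-0.75, 2.2], [0.22, 2.44], [-1.43, 4.57], [0, 2.65], [-2.85, 2.85]. Speed limits (rad/s): [2.79, 2.79, 3.14, 3.14, 3.14, 3.14].

### API

Orientations are given as a unit quaternion [x, y, z, w].
In Python, from station import sensors, cams, order, manip gives the robot as it stands.
- The arm moves only by the tool move_arm, never from a script. Its argument "targets" is a list of rows, each an object of numbers: "dx", "dy", "dz": the shift along the world's x, y, z normalised to -1 to 1, where 1 is 25 mm; "rx", "ry", "rz": the turn, a rotation vector about the world's x, y, z normalised to -1 to 1, where 1 is 30 degrees. A call has exactly 10 rows; each row shifts and turns the commanded pose from where the row before left it; what a row does not reach is not made up. A row lasts 1/8 s, in which the tool goes at most 62.5 mm and 10.7 degrees, less where a joint would pass 70% of its speed; a pose out of reach is approached as far as the arm can. A call with a number of a shift or a turn outside -1 to 1 is refused whole. A call with a gripper value outside its range is refused whole. "claw" is the opening in per cent of the stroke, from 0 (shut) to 100 (fully open), set as the call begins (left out, the last holds). The fingers move at their own pace and stop on an object; "newtons" is the grip in N (left out, the last holds). Time passes only in rows, so rows that do not move let the fingers close, or fill a call up. It gives the time, the measured TCP pose, the force, the opening and the grip force at its end, in the units of the state.
- sensors.sense(): the state, without advancing time (a new reading comes with each control period).
- cams.snapshot(name): name is "scene" or "top" or "wrist"; returns the picture (480x640x3 uint8, red, green, blue); there is no depth.
- cams.camera_model(name): a dict with "fx", "fy", "cx", "cy" (pixels), "extrinsics" (4x4, takes a point from world to camera coordinates). Camera axes: x right, y down, z forward; pixel columns grow to the right and rows downward; lengths in m; the calibration is good to about 2 mm. A picture is of the moment at which its call begins: read the wrist's pose just before it. camera_model takes no time and is no camera call; for the wrist camera it gives the pose at the moment of the call.
- order.sign_off(): hands the job in; it is judged then, once.
The state is a dict: "t": time; "q": joint angles; "qd": joint speeds; "tau": joint torques, N m; "tcp_pos": TCP position; "tool_rot": TCP orientation; "force": force on the tool from outside, world axes, zero at the start; "ft_torque": the same for the moment, N m; "finger_gap": opening from 0.0 (shut) to 1.0 (fully open); "gripper_force": force on a finger pad.
Only numpy, scipy, OpenCV 4.12 (cv2) and the standard library are available. Lean on these libraries where they do the work, as an engineer would, in place of code of your own. Each camera call takes 0.05 s, during which the arm holds its last target. There are 200 camera calls.

## Working session

There is one attempt and no reset: what is moved stays moved. The work goes in short steps, Python scripts to look and compute and a tool call to move; the robot and the scene stay as the last step left them, time stands still between calls to the robot, and variables do not carry over. Pictures are saved under pics/ and viewed, at most 14 in all, crops included, and the job is handed in when it is done.

Besides the shell and the picture viewer there is one more tool, called after "Call:" by a JSON object that holds its "fn" and its "kwargs", one argument or row to a line. move_arm: Moves the arm, as the interface text tells. Scaled input: -1 to 1 covers 25 mm each way for a shift and 30 degrees each way for a turn. Its arguments: {"type":"object","properties":{"targets":{"type":"array"},"claw":{"type":"number"},"newtons":{"type":"number"}},"required":["targets"]}

```bash
mkdir -p pics; ls; python3 - <<'E'
from station import sensors,cams,manip
import cv2
print(sensors.sense()); print(manip.grasp_offset)
for n in("scene","top"):
    cv2.imwrite(f"pics/{n}0.png",cams.snapshot(n)[:,:,::-1]); m=cams.camera_model(n); print(n,m)
E
```

```text
pics
{'t': 0.0, 'q': array([ 9.64511286e-01,  5.28444488e-01,  1.43390878e+00, -1.40991365e-05,
        1.18141510e+00, -1.78487897e-01]), 'qd': array([-0.00020165,  0.00035541,  0.00259434,  0.00077288, -0.00068168,
       -0.00034399]), 'tau': array([-1.28343429e-03, -4.42354703e+01, -1.78021288e+01, -4.14565029e-04,
        8.52497178e-03, -2.95674099e-06]), 'tcp_pos': array([0.25884293, 0.56808544, 0.23034489]), 'tool_rot': array([ 2.12268482e-01,  9.77210780e-01, -1.00767078e-03, -4.09966742e-04]), 'force': array([ 0.42001099, -0.43069856, -0.12785251]), 'ft_torque': array([-0.00212162,  0.0153271 ,  0.02308178]), 'gripper_force': 0.0, 'finger_gap': 0.9980068030365852}
0.0187
scene {'fx': 593.9633442896506, 'fy': 593.9633442896506, 'cx': 320.90492984130987, 'cy': 232.0975981254013, 'extrinsics': array([[ 0.65908592, -0.75172708,  0.02263041, -0.32474847],
       [-0.46023567, -0.42695045, -0.7783935 ,  0.28314158],
       [ 0.59480154,  0.50261288, -0.62736865,  0.9411768 ],
       [ 0.        ,  0.        ,  0.        ,  1.        ]])}
top {'fx': 601.1410174729509, 'fy': 601.1410174729509, 'cx': 318.5913589456517, 'cy': 234.23189669973362, 'extrinsics': array([[ 0.02846715, -0.99954162,  0.01030397,  0.00486842],
       [-0.98481161, -0.02981092, -0.17104795,  0.54255315],
       [ 0.17127672, -0.00527823, -0.98520882,  1.22766588],
       [ 0.        ,  0.        ,  0.        ,  1.        ]])}
```

View pics/top0.png

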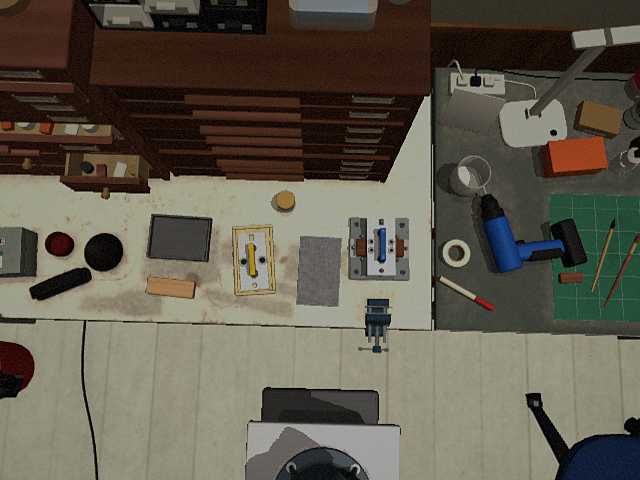

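View pics/scene0.png

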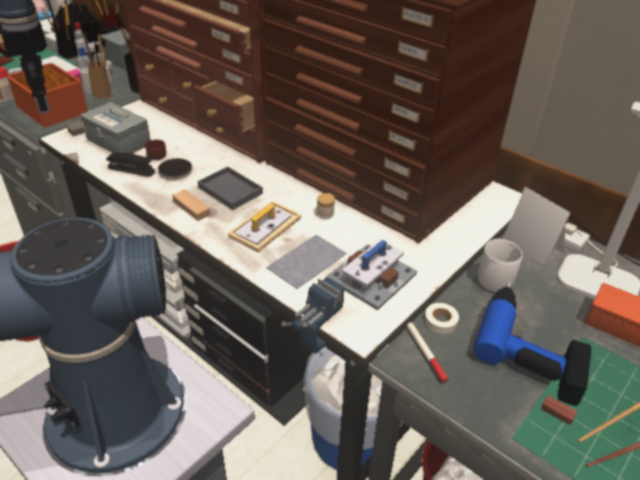

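The top view shows tray (180,237), maple (171,287), holder with the yellow template (253,260), mat (319,270), jig with the blue template (380,248), jar (286,200) and tape (456,253). A vise stands at (377,320) and the cabinet begins above row ~180. The scene view shows the same row of items.

```bash
cat > h.py <<'E'
from station import sensors,cams,manip
import numpy as np,cv2
from scipy.spatial.transform import Rotation as R
def ray(m,uv,z):
    "pixels onto plane z"
    E=m["extrinsics"];Rm,t=E[:3,:3],E[:3,3];c=-Rm.T@t
    uv=np.atleast_2d(uv).astype(float)
    d=np.c_[(uv[:,0]-m["cx"])/m["fx"],(uv[:,1]-m["cy"])/m["fy"],np.ones(len(uv))]@Rm
    return c+d*((z-c[2])/d[:,2])[:,None]
def proj(m,p):
    q=np.atleast_2d(p)@m["extrinsics"][:3,:3].T+m["extrinsics"][:3,3]
    return np.c_[q[:,0]/q[:,2]*m["fx"]+m["cx"],q[:,1]/q[:,2]*m["fy"]+m["cy"]]
def blobs(mask,amin=60):
    cs,_=cv2.findContours(mask.astype(np.uint8),cv2.RETR_EXTERNAL,cv2.CHAIN_APPROX_NONE)
    return sorted([c[:,0,:] for c in cs if cv2.contourArea(c)>amin],key=len,reverse=True)
def rect(c,m,z):
    "min-area rectangle of contour on plane z: centre mm, sizes mm, angle of long side deg"
    p=ray(m,c,z)[:,:2]*1000
    (cx,cy),(w,h),a=cv2.minAreaRect(p.astype(np.float32))
    if w<h:w,h,a=h,w,a+90
    return np.round([cx,cy,w,h,(a+90)%180-90],1)
E
python3 - <<'E'
from h import *
m=cams.camera_model("top")
for n,uv,z in [("tray",(180,237),.02),("maple",(171,287),.022),("yel",(252,260),.034),("mat",(319,270),.003),("jig",(380,245),.065),("jar",(286,195),.046),("tape",(456,253),.019),("vise",(377,305),.05),("vise0",(377,350),.05),("cab",(380,180),.0),("drawer",(105,190),.1)]:
    print(n,ray(m,uv,z).round(3))
w=cams.camera_model("wrist"); E=np.linalg.inv(w["extrinsics"]); s=sensors.sense()
Rt=R.from_quat(s["tool_rot"]).as_matrix()
print("cam in tool",(Rt.T@(E[:3,3]-s["tcp_pos"])).round(3),(Rt.T@E[:3,:3]).round(3),w["fx"]); print(Rt.round(3))
img=cv2.imread("pics/top0.png"); hsv=cv2.cvtColor(img,cv2.COLOR_BGR2HSV)
for n,lo,hi,z in [("yel",(20,150,120),(32,255,255),.04),("blue",(100,120,80),(125,255,255),.077),("maple",(8,70,150),(20,160,255),.022)]:
    for c in blobs(cv2.inRange(hsv,lo,hi))[:4]: print(n,c.mean(0),rect(c,m,z))
E
```

```text
tray [[0.532 0.319 0.02 ]]
maple [[0.423 0.331 0.022]]
yel [[0.485 0.16  0.034]]
mat [[0.471 0.017 0.003]]
jig [[ 0.52  -0.108  0.065]]
jar [[0.626 0.093 0.046]]
tape [[ 0.515 -0.277  0.019]]
vise [[ 0.396 -0.105  0.05 ]]
vise0 [[ 0.305 -0.106  0.05 ]]
cab [[ 0.677 -0.113  0.   ]]
drawer [[0.612 0.461 0.1  ]]
cam in tool [ 0.08  -0.    -0.143] [[ 0.    -0.95  -0.311]
 [ 1.     0.    -0.   ]
 [ 0.    -0.311  0.95 ]] 353.81611886824373
[[-0.91   0.415 -0.001]
 [ 0.415  0.91  -0.002]
 [ 0.    -0.002 -1.   ]]
yel [251.29411765 259.        ] [486.1 161.7  64.8  10.7   6. ]
blue [521.36283186 244.42477876] [ 545.  -407.8  135.9  110.8  -70.5]
blue [382.95652174 243.72463768] [ 5.216e+02 -1.115e+02  6.500e+01  1.040e+01  5.000e-01]
maple [169.96551724 286.5862069 ] [424.  333.4  97.6  32.2  85.3]
maple [285.01923077 202.57692308] [614.3  93.2  34.5  18.4 -69.3]
```

Call:
{"fn": "move_arm", "kwargs": {
  "targets": [
    {"dx": 0.84,"dy": -1,"rz": 0.082},
    {"dx": 0.84,"dy": -1,"rz": 0.082},
    {"dx": 0.84,"dy": -1,"rz": 0.082},
    {"dx": 0.84,"dy": -1,"rz": 0.082},
    {"dx": 0.84,"dy": -1,"rz": 0.082},
    {"dx": 0.84,"dy": -1,"rz": 0.082},
    {"dx": 0.84,"dy": -1,"rz": 0.082},
    {"dx": 0.84,"dy": -1,"rz": 0.082},
    {"dx": 0.84,"dy": -1,"rz": 0.082},
    {"dx": 0.84,"dy": -1,"rz": 0.082}
  ]
}}

```text
schema error: expected keys dx, dy, dz, rx, ry, rz
```

```bash
cat > snap.py <<'E'
import sys,pickle
from h import *
s=sensors.sense();m=cams.camera_model("wrist");im=cams.snapshot("wrist")[:,:,::-1]
n=sys.argv[1];cv2.imwrite(f"pics/{n}.png",im);pickle.dump((m,s),open(f"{n}.pkl","wb"))
print(s["t"],s["tcp_pos"].round(4),R.from_quat(s["tool_rot"]).as_matrix().round(3)[:,0],np.abs(s["qd"]).max().round(3))
E
python3 snap.py w1
```

```text
0.1 [0.2589 0.5681 0.2304] [-0.91   0.415  0.   ] 0.003
```

View pics/w1.png

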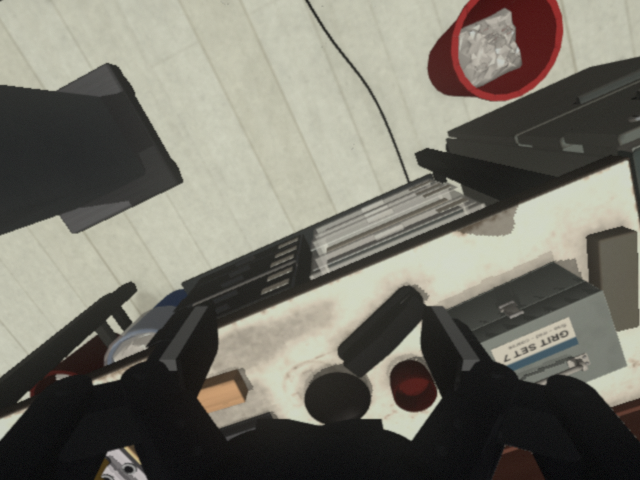

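The call was refused because all six keys are required. The picture is from the start pose: rubbish bin at top right, the fingers in the lower half, and the maple's end at (222,390).

Call:
{"fn": "move_arm", "kwargs": {
  "targets": [
    {"dx": 0.84,"dy": -1,"dz": 0,"rx": 0,"ry": 0,"rz": 0.082},
    {"dx": 0.84,"dy": -1,"dz": 0,"rx": 0,"ry": 0,"rz": 0.082},
    {"dx": 0.84,"dy": -1,"dz": 0,"rx": 0,"ry": 0,"rz": 0.082},
    {"dx": 0.84,"dy": -1,"dz": 0,"rx": 0,"ry": 0,"rz": 0.082},
    {"dx": 0.84,"dy": -1,"dz": 0,"rx": 0,"ry": 0,"rz": 0.082},
    {"dx": 0.84,"dy": -1,"dz": 0,"rx": 0,"ry": 0,"rz": 0.082},
    {"dx": 0.84,"dy": -1,"dz": 0,"rx": 0,"ry": 0,"rz": 0.082},
    {"dx": 0.84,"dy": -1,"dz": 0,"rx": 0,"ry": 0,"rz": 0.082},
    {"dx": 0.84,"dy": -1,"dz": 0,"rx": 0,"ry": 0,"rz": 0.082},
    {"dx": 0.84,"dy": -1,"dz": 0,"rx": 0,"ry": 0,"rz": 0.082}
  ]
}}

```text
t: 1.4
tcp_pos: [0.4697, 0.3177, 0.231]
tool_rot: [-0.001, 1.0, -0.0, -0.0]
force: [0.2, 0.1, -0.8]
finger_gap: 1.002
gripper_force: 0.0
```

```bash
python3 snap.py w2
```

```text
1.4 [0.4697 0.3177 0.231 ] [-1.    -0.003  0.001] 0.79
```

View pics/w2.png

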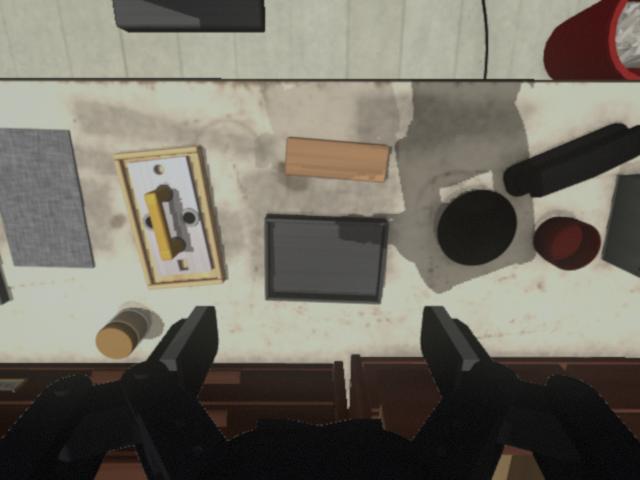

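The wrist view shows maple (337,160), tray (327,258), the holder with yellow handle (165,222), mat (40,198) and jar (122,335). I'll take a fresh picture at rest and measure from it.

```bash
python3 snap.py w3; cat > meas.py <<'E'
import sys,pickle
from h import *
n=sys.argv[1];m,s=pickle.load(open(n+".pkl","rb"));im=cv2.imread(f"pics/{n}.png");hsv=cv2.cvtColor(im,cv2.COLOR_BGR2HSV)
H,S,V=cv2.split(hsv)
ms={"yel":((20,150,60),(32,255,255),.040),"blue":((100,140,60),(125,255,255),.077),"maple":((5,90,140),(18,200,255),.022),
"plywood":((15,60,130),(30,150,255),.014),"dark":((0,0,0),(180,90,75),.02),"grey":((85,5,75),(130,60,140),.003)}
for k in sys.argv[2:] or ms:
    lo,hi,z=ms[k];b=cv2.morphologyEx(cv2.inRange(hsv,lo,hi),cv2.MORPH_CLOSE,np.ones((3,3)))
    for c in blobs(b,150)[:5]: print(k,c.min(0),c.max(0),rect(c,m,z))
E
python3 meas.py w3; python3 -c "
import cv2;i=cv2.cvtColor(cv2.imread('pics/w3.png'),cv2.COLOR_BGR2HSV)
for p in [(337,150),(330,178),(160,210),(118,170),(40,198),(327,258),(270,258)]:print(p,i[p[1],p[0]])"
```

```text
1.45 [0.4728 0.315  0.2311] [-1.    -0.002 -0.002] 0.144
yel [151 191] [174 253] [486.5 160.4  63.3   9.6   7. ]
maple [289 134] [391 177] [422.9 334.5  97.8  34.2  85.5]
maple [ 99 325] [134 354] [631.4  80.5  39.8  39.  -89.8]
plywood [116 141] [225 285] [487.8 161.9 149.5  86.7   5.2]
plywood [289 133] [392 178] [423.7 334.9 101.3  35.8  85.3]
plywood [ 99 325] [134 355] [637.6  75.1  41.7  41.3 -89.8]
dark [  0 307] [639 479] [720.2 313.8 866.6 262.5 -89.7]
dark [119   0] [266  29] [303.3 203.1 129.2  22.  -89.9]
dark [269 210] [392 298] [527.4 325.3 127.6  97.4  88.3]
dark [413   0] [537  76] [321.8 456.3 113.1  59.7 -89.9]
dark [507 119] [639 192] [426.3 562.9 126.9  43.7 -67. ]
(337, 150) [ 14 107 165]
(330, 178) [ 20  37 157]
(160, 210) [ 22 149 188]
(118, 170) [ 20  38 168]
(40, 198) [120   2 113]
(327, 258) [20 10 78]
(270, 258) [18 17 75]
```

Call:
{"fn": "move_arm", "kwargs": {
  "targets": [
    {"dx": 0.1,"dy": -1,"dz": 0,"rx": 0,"ry": 0,"rz": 0},
    {"dx": 0.1,"dy": -1,"dz": 0,"rx": 0,"ry": 0,"rz": 0},
    {"dx": 0.1,"dy": -1,"dz": 0,"rx": 0,"ry": 0,"rz": 0},
    {"dx": 0.1,"dy": -1,"dz": 0,"rx": 0,"ry": 0,"rz": 0},
    {"dx": 0.1,"dy": -1,"dz": 0,"rx": 0,"ry": 0,"rz": 0},
    {"dx": 0.1,"dy": -1,"dz": 0,"rx": 0,"ry": 0,"rz": 0},
    {"dx": 0.1,"dy": -1,"dz": 0,"rx": 0,"ry": 0,"rz": 0},
    {"dx": 0.1,"dy": -1,"dz": 0,"rx": 0,"ry": 0,"rz": 0},
    {"dx": 0.1,"dy": -1,"dz": 0,"rx": 0,"ry": 0,"rz": 0},
    {"dx": 0.1,"dy": -1,"dz": 0,"rx": 0,"ry": 0,"rz": 0}
  ]
}}

```text
t: 2.75
tcp_pos: [0.4938, 0.0687, 0.2312]
tool_rot: [-0.001, 1.0, 0.0, -0.0]
force: [-0.0, -1.0, -0.1]
finger_gap: 1.001
gripper_force: 0.0
```

Call:
{"fn": "move_arm", "kwargs": {
  "targets": [
    {"dx": 0.1,"dy": -1,"dz": -0.2,"rx": 0,"ry": 0,"rz": 0},
    {"dx": 0.1,"dy": -1,"dz": -0.2,"rx": 0,"ry": 0,"rz": 0},
    {"dx": 0,"dy": -1,"dz": -0.2,"rx": 0,"ry": 0,"rz": 0},
    {"dx": 0,"dy": -1,"dz": -0.2,"rx": 0,"ry": 0,"rz": 0},
    {"dx": 0,"dy": -1,"dz": -0.2,"rx": 0,"ry": 0,"rz": 0},
    {"dx": 0,"dy": -1,"dz": -0.2,"rx": 0,"ry": 0,"rz": 0},
    {"dx": 0,"dy": -1,"dz": -0.2,"rx": 0,"ry": 0,"rz": 0},
    {"dx": 0,"dy": 0,"dz": -0.2,"rx": 0,"ry": 0,"rz": 0},
    {"dx": 0,"dy": 0,"dz": 0,"rx": 0,"ry": 0,"rz": 0},
    {"dx": 0,"dy": 0,"dz": 0,"rx": 0,"ry": 0,"rz": 0}
  ]
}}

```text
t: 4.0
tcp_pos: [0.4991, -0.1052, 0.1913]
tool_rot: [-0.001, 1.0, 0.0, -0.0]
force: [-0.4, -1.2, -0.3]
finger_gap: 1.001
gripper_force: 0.0
```

```bash
python3 snap.py w4; python3 meas.py w4 blue grey dark
```

```text
4.0 [ 0.4991 -0.1052  0.1913] [-1.    -0.003  0.   ] 0.006
blue [  0 190] [ 75 321] [ 521.1 -337.4  102.8   50.8   16.4]
grey [282  68] [357  85] [ 380.7 -105.2   64.6   13.3  -89.8]
grey [281  58] [357  63] [ 368.3 -105.6   64.3    3.8  -89.8]
grey [336   0] [346  33] [335.9 -87.8  23.6   8.2   1. ]
grey [293   0] [303  33] [ 336.1 -122.9   23.6    8.2   -0.6]
dark [ 0 39] [639 479] [ 590.  -104.   767.   468.8  -89.9]
dark [284   0] [639  58] [348.7   6.3 280.1  40.  -89.8]
dark [397 127] [509 255] [478.1  12.  116.5  84.2  -1.8]
dark [566 134] [597 257] [481.5 134.  113.1  23.    6.9]
dark [348 174] [378 275] [509.3 -64.2  96.9  27.8   1. ]
```

View pics/w4.png

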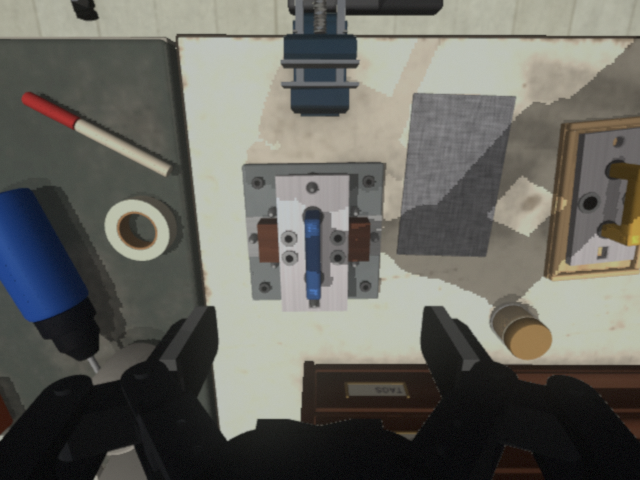

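The picture shows the jig with its blue bar from (312,210) to (315,300), the mat with corners at (414,93), (516,97), (487,256) and (398,254), and the tape at (140,229).

```bash
sed -i 's/"blue":((100,140,60)/"blue":((100,110,20)/' meas.py; python3 meas.py w4 blue; python3 - <<'E'
from h import *; import pickle
m,s=pickle.load(open("w4.pkl","rb"))
p=ray(m,[(414,93),(516,97),(487,256),(398,254)],.003)*1000;print(p.round(0),p.mean(0))
p=ray(m,[(244,164),(385,163),(380,298),(253,299)],.012)*1000;print(p.round(1),p.mean(0),cv2.minAreaRect(p[:,:2].astype(np.float32)))
print(ray(m,[(277,176),(348,175),(347,310),(281,311)],.045)*1000)
print(ray(m,[(289,239),(290,258),(338,239),(338,258)],.050)*1000)
E
```

```text
blue [  0 188] [ 87 322] [ 519.6 -331.9  103.2   62.6   17.2]
blue [305 219] [319 298] [ 520.  -110.4   66.1    9.9    1. ]
[[393. -23.   3.]
 [396.  66.   3.]
 [544.  63.   3.]
 [542. -26.   3.]] [469.17587696  19.85133772   3.        ]
[[ 453.6 -172.6   12. ]
 [ 452.3  -46.3   12. ]
 [ 586.7  -43.2   12. ]
 [ 588.2 -171.9   12. ]] [ 520.1848896 -108.4893058   12.       ] ((520.132080078125, -108.31819915771484), (134.63800048828125, 128.7051239013672), 0.66872239112854)
[[ 459.50142517 -139.50054343   45.        ]
 [ 458.51771639  -81.86101572   45.        ]
 [ 581.86016063  -79.2480641    45.        ]
 [ 583.07235335 -139.99147436   45.        ]]
[[ 511.66681094 -130.56723656   50.        ]
 [ 528.84950137 -130.10672489   50.        ]
 [ 511.54303591  -89.18149993   50.        ]
 [ 528.72715858  -88.84038568   50.        ]]
```

Call:
{"fn": "move_arm", "kwargs": {
  "targets": [
    {"dx": 0.21,"dy": -0.046,"dz": -0.7,"rx": 0,"ry": 0,"rz": 0.027},
    {"dx": 0.21,"dy": -0.046,"dz": -0.7,"rx": 0,"ry": 0,"rz": 0},
    {"dx": 0.21,"dy": -0.046,"dz": -0.7,"rx": 0,"ry": 0,"rz": 0},
    {"dx": 0.21,"dy": -0.046,"dz": -0.7,"rx": 0,"ry": 0,"rz": 0},
    {"dx": 0,"dy": 0,"dz": 0,"rx": 0,"ry": 0,"rz": 0},
    {"dx": 0,"dy": 0,"dz": 0,"rx": 0,"ry": 0,"rz": 0},
    {"dx": 0,"dy": 0,"dz": 0,"rx": 0,"ry": 0,"rz": 0},
    {"dx": 0,"dy": 0,"dz": 0,"rx": 0,"ry": 0,"rz": 0},
    {"dx": 0,"dy": 0,"dz": 0,"rx": 0,"ry": 0,"rz": 0},
    {"dx": 0,"dy": 0,"dz": 0,"rx": 0,"ry": 0,"rz": 0}
  ],
  "claw": 45
}}

```text
t: 5.3
tcp_pos: [0.5203, -0.1109, 0.1215]
tool_rot: [-0.008, 1.0, -0.0, 0.0]
force: [0.0, -0.2, 0.3]
finger_gap: 0.452
gripper_force: 0.0
```

```bash
python3 snap.py w5; python3 meas.py w5 blue
```

```text
5.3 [ 0.5203 -0.1109  0.1215] [-1.    -0.016 -0.   ] 0.002
blue [311 214] [330 321] [ 5.200e+02 -1.104e+02  6.640e+01  1.060e+01  5.000e-01]
blue [  0 245] [ 33 329] [ 537.2 -288.    56.1   18.9  -14.8]
```

View pics/w5.png

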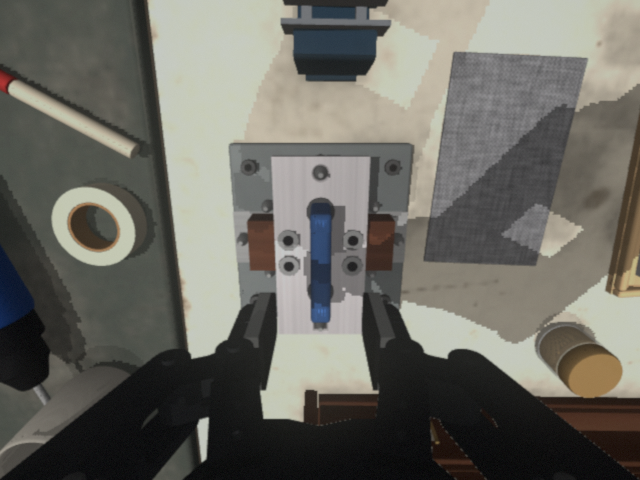

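The bar sits at (320,265), midway between bushes at columns 289 and 353. Alignment is within 0.5 mm, so I'll go down and grip.

Call:
{"fn": "move_arm", "kwargs": {
  "targets": [
    {"dx": 0,"dy": 0.02,"dz": -0.45,"rx": 0,"ry": 0,"rz": 0},
    {"dx": 0,"dy": 0,"dz": -0.45,"rx": 0,"ry": 0,"rz": 0},
    {"dx": 0,"dy": 0,"dz": -0.45,"rx": 0,"ry": 0,"rz": 0},
    {"dx": 0,"dy": 0,"dz": -0.45,"rx": 0,"ry": 0,"rz": 0},
    {"dx": 0,"dy": 0,"dz": -0.45,"rx": 0,"ry": 0,"rz": 0},
    {"dx": 0,"dy": 0,"dz": -0.45,"rx": 0,"ry": 0,"rz": 0},
    {"dx": 0,"dy": 0,"dz": 0,"rx": 0,"ry": 0,"rz": 0},
    {"dx": 0,"dy": 0,"dz": 0,"rx": 0,"ry": 0,"rz": 0},
    {"dx": 0,"dy": 0,"dz": 0,"rx": 0,"ry": 0,"rz": 0},
    {"dx": 0,"dy": 0,"dz": 0,"rx": 0,"ry": 0,"rz": 0}
  ]
}}

```text
t: 6.6
tcp_pos: [0.5205, -0.1105, 0.0542]
tool_rot: [-0.008, 1.0, -0.0, 0.0]
force: [1.0, 0.1, -0.2]
finger_gap: 0.451
gripper_force: 0.0
```

Call:
{"fn": "move_arm", "kwargs": {
  "targets": [
    {"dx": 0,"dy": 0,"dz": 0,"rx": 0,"ry": 0,"rz": 0},
    {"dx": 0,"dy": 0,"dz": 0,"rx": 0,"ry": 0,"rz": 0},
    {"dx": 0,"dy": 0,"dz": 0,"rx": 0,"ry": 0,"rz": 0},
    {"dx": 0,"dy": 0,"dz": 0,"rx": 0,"ry": 0,"rz": 0},
    {"dx": 0,"dy": 0,"dz": 0,"rx": 0,"ry": 0,"rz": 0},
    {"dx": 0,"dy": 0,"dz": 0,"rx": 0,"ry": 0,"rz": 0},
    {"dx": 0,"dy": 0,"dz": 0,"rx": 0,"ry": 0,"rz": 0},
    {"dx": 0,"dy": 0,"dz": 0,"rx": 0,"ry": 0,"rz": 0},
    {"dx": 0,"dy": 0,"dz": 0,"rx": 0,"ry": 0,"rz": 0},
    {"dx": 0,"dy": 0,"dz": 0,"rx": 0,"ry": 0,"rz": 0}
  ],
  "claw": 0,
  "newtons": 50
}}

```text
t: 7.85
tcp_pos: [0.5204, -0.1103, 0.0541]
tool_rot: [-0.008, 1.0, -0.0, 0.0]
force: [-1.0, 1.7, 5.6]
finger_gap: 0.128
gripper_force: 49.6
```

```bash
python3 -c "
from h import *
s=sensors.sense();print(s['tcp_pos'],s['force'],s['ft_torque'],s['gripper_force'],s['finger_gap'],R.from_quat(s['tool_rot']).as_matrix()[:,0])"
```

```text
[ 0.52035932 -0.11034937  0.05413126] [-0.95701183  1.66629834  5.60519821] [ 0.17610451  0.09571947 -0.00836793] 49.622867703437805 0.12767161951586115 [-9.99877032e-01 -1.56780351e-02 -3.47207350e-04]
```

Call:
{"fn": "move_arm", "kwargs": {
  "targets": [
    {"dx": 0,"dy": 0,"dz": 0.1,"rx": 0,"ry": 0,"rz": 0},
    {"dx": 0,"dy": 0,"dz": 0.1,"rx": 0,"ry": 0,"rz": 0},
    {"dx": 0,"dy": 0,"dz": 0.15,"rx": 0,"ry": 0,"rz": 0},
    {"dx": 0,"dy": 0,"dz": 0.15,"rx": 0,"ry": 0,"rz": 0},
    {"dx": 0,"dy": 0,"dz": 0.2,"rx": 0,"ry": 0,"rz": 0},
    {"dx": 0,"dy": 0,"dz": 0.3,"rx": 0,"ry": 0,"rz": 0},
    {"dx": 0,"dy": 0,"dz": 0.4,"rx": 0,"ry": 0,"rz": 0},
    {"dx": 0,"dy": 0,"dz": 0.4,"rx": 0,"ry": 0,"rz": 0},
    {"dx": 0,"dy": 0,"dz": 0.4,"rx": 0,"ry": 0,"rz": 0},
    {"dx": 0,"dy": 0,"dz": 0,"rx": 0,"ry": 0,"rz": 0}
  ]
}}

```text
t: 9.1
tcp_pos: [0.5209, -0.1107, 0.1099]
tool_rot: [-0.008, 1.0, -0.0, 0.001]
force: [-0.6, -0.1, -2.8]
finger_gap: 0.129
gripper_force: 48.7
```

```bash
python3 snap.py w6;python3 -c "
from h import *
s=sensors.sense();print(s['force'],s['ft_torque'],s['gripper_force'])"
```

```text
9.1 [ 0.5209 -0.1107  0.1099] [-1.    -0.016 -0.002] 0.019
[-0.20361614  0.35211944 -2.50164031] [ 0.00695818 -0.02251061 -0.01030902] 48.73033940792084
```

View pics/w6.png

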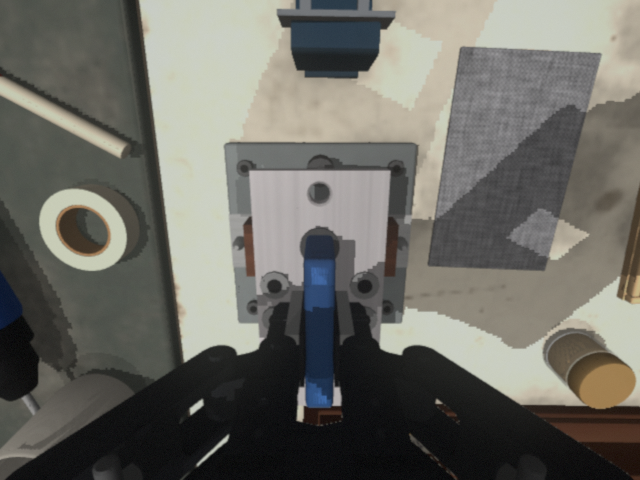

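The template is off the dowels, level in the grip, with walnut ends still in the nest. Next I'll park it on the mat.

Call:
{"fn": "move_arm", "kwargs": {
  "targets": [
    {"dx": -0.34,"dy": 0.87,"dz": 0,"rx": 0,"ry": 0,"rz": 0},
    {"dx": -0.34,"dy": 0.87,"dz": 0,"rx": 0,"ry": 0,"rz": 0},
    {"dx": -0.34,"dy": 0.87,"dz": 0,"rx": 0,"ry": 0,"rz": 0},
    {"dx": -0.34,"dy": 0.87,"dz": 0,"rx": 0,"ry": 0,"rz": 0},
    {"dx": -0.34,"dy": 0.87,"dz": 0,"rx": 0,"ry": 0,"rz": 0},
    {"dx": -0.34,"dy": 0.87,"dz": 0,"rx": 0,"ry": 0,"rz": 0},
    {"dx": 0,"dy": 0,"dz": -0.7,"rx": 0,"ry": 0,"rz": 0},
    {"dx": 0,"dy": 0,"dz": -0.7,"rx": 0,"ry": 0,"rz": 0},
    {"dx": 0,"dy": 0,"dz": -0.7,"rx": 0,"ry": 0,"rz": 0},
    {"dx": 0,"dy": 0,"dz": -0.7,"rx": 0,"ry": 0,"rz": 0}
  ]
}}

```text
t: 10.4
tcp_pos: [0.4686, 0.0214, 0.0384]
tool_rot: [-0.008, 1.0, 0.0, -0.0]
force: [-0.3, -0.3, -1.7]
finger_gap: 0.132
gripper_force: 48.8
```

Call:
{"fn": "move_arm", "kwargs": {
  "targets": [
    {"dx": 0,"dy": 0,"dz": -0.2,"rx": 0,"ry": 0,"rz": 0},
    {"dx": 0,"dy": 0,"dz": -0.2,"rx": 0,"ry": 0,"rz": 0},
    {"dx": 0,"dy": 0,"dz": -0.15,"rx": 0,"ry": 0,"rz": 0},
    {"dx": 0,"dy": 0,"dz": -0.1,"rx": 0,"ry": 0,"rz": 0},
    {"dx": 0,"dy": 0,"dz": -0.05,"rx": 0,"ry": 0,"rz": 0},
    {"dx": 0,"dy": 0,"dz": -0.05,"rx": 0,"ry": 0,"rz": 0},
    {"dx": 0,"dy": 0,"dz": -0.05,"rx": 0,"ry": 0,"rz": 0},
    {"dx": 0,"dy": 0,"dz": 0,"rx": 0,"ry": 0,"rz": 0},
    {"dx": 0,"dy": 0,"dz": 0,"rx": 0,"ry": 0,"rz": 0},
    {"dx": 0,"dy": 0,"dz": 0,"rx": 0,"ry": 0,"rz": 0}
  ]
}}

```text
t: 11.65
tcp_pos: [0.4694, 0.0201, 0.0201]
tool_rot: [-0.008, 1.0, -0.0, 0.001]
force: [-1.4, 1.0, 9.3]
finger_gap: 0.128
gripper_force: 50.5
```

Call:
{"fn": "move_arm", "kwargs": {
  "targets": [
    {"dx": 0,"dy": 0,"dz": 0,"rx": 0,"ry": 0,"rz": 0},
    {"dx": 0,"dy": 0,"dz": 0,"rx": 0,"ry": 0,"rz": 0},
    {"dx": 0,"dy": 0,"dz": 0,"rx": 0,"ry": 0,"rz": 0},
    {"dx": 0,"dy": 0,"dz": 0.2,"rx": 0,"ry": 0,"rz": 0},
    {"dx": 0,"dy": 0,"dz": 0.7,"rx": 0,"ry": 0,"rz": 0},
    {"dx": 0,"dy": 0,"dz": 1,"rx": 0,"ry": 0,"rz": 0},
    {"dx": 0,"dy": 0,"dz": 1,"rx": 0,"ry": 0,"rz": 0},
    {"dx": 0,"dy": 0,"dz": 1,"rx": 0,"ry": 0,"rz": 0},
    {"dx": 0,"dy": 0,"dz": 0,"rx": 0,"ry": 0,"rz": 0},
    {"dx": 0,"dy": 0,"dz": 0,"rx": 0,"ry": 0,"rz": 0}
  ],
  "claw": 54
}}

```text
t: 12.9
tcp_pos: [0.4688, 0.0201, 0.116]
tool_rot: [-0.008, 1.0, 0.0, -0.0]
force: [-0.8, -0.0, -0.1]
finger_gap: 0.539
gripper_force: 0.0
```

```bash
python3 -c "
from h import *
s=sensors.sense();print(s['q'],s['tcp_pos'])"
```

```text
[-1.95854129e-01  5.16482881e-01  1.92322495e+00 -2.18250574e-05
  7.02505512e-01 -1.78234309e+00] [0.46884251 0.02014208 0.11602003]
```

Call:
{"fn": "move_arm", "kwargs": {
  "targets": [
    {"dx": 0.206,"dy": -0.522,"dz": 0.1,"rx": 0,"ry": 0,"rz": -0.3},
    {"dx": 0.206,"dy": -0.522,"dz": 0.1,"rx": 0,"ry": 0,"rz": -0.3},
    {"dx": 0.206,"dy": -0.522,"dz": 0,"rx": 0,"ry": 0,"rz": -0.3},
    {"dx": 0.206,"dy": -0.522,"dz": 0,"rx": 0,"ry": 0,"rz": -0.3},
    {"dx": 0.206,"dy": -0.522,"dz": 0,"rx": 0,"ry": 0,"rz": -0.3},
    {"dx": 0.206,"dy": -0.522,"dz": 0,"rx": 0,"ry": 0,"rz": -0.3},
    {"dx": 0.206,"dy": -0.522,"dz": 0,"rx": 0,"ry": 0,"rz": -0.3},
    {"dx": 0.206,"dy": -0.522,"dz": 0,"rx": 0,"ry": 0,"rz": -0.3},
    {"dx": 0.206,"dy": -0.522,"dz": 0,"rx": 0,"ry": 0,"rz": -0.3},
    {"dx": 0.206,"dy": -0.522,"dz": 0,"rx": 0,"ry": 0,"rz": -0.3}
  ]
}}

```text
t: 14.15
tcp_pos: [0.52, -0.1105, 0.1197]
tool_rot: [0.703, 0.711, -0.001, -0.002]
force: [0.0, 0.7, 0.5]
finger_gap: 0.541
gripper_force: 0.0
```

Call:
{"fn": "move_arm", "kwargs": {
  "targets": [
    {"dx": 0,"dy": 0,"dz": 0,"rx": 0,"ry": 0,"rz": 0},
    {"dx": 0,"dy": 0,"dz": 0,"rx": 0,"ry": 0,"rz": 0},
    {"dx": 0,"dy": 0,"dz": 0,"rx": 0,"ry": 0,"rz": 0},
    {"dx": 0,"dy": 0,"dz": 0,"rx": 0,"ry": 0,"rz": 0},
    {"dx": 0,"dy": 0,"dz": 0,"rx": 0,"ry": 0,"rz": 0},
    {"dx": 0,"dy": 0,"dz": 0,"rx": 0,"ry": 0,"rz": 0},
    {"dx": 0,"dy": 0,"dz": 0,"rx": 0,"ry": 0,"rz": 0},
    {"dx": 0,"dy": 0,"dz": 0,"rx": 0,"ry": 0,"rz": 0},
    {"dx": 0,"dy": 0,"dz": 0,"rx": 0,"ry": 0,"rz": 0},
    {"dx": 0,"dy": 0,"dz": 0,"rx": 0,"ry": 0,"rz": 0}
  ]
}}

```text
t: 15.4
tcp_pos: [0.5207, -0.1104, 0.1213]
tool_rot: [0.702, 0.713, -0.0, 0.0]
force: [0.1, 1.0, 0.5]
finger_gap: 0.54
gripper_force: 0.0
```

```bash
python3 snap.py w7
```

```text
15.4 [ 0.5207 -0.1104  0.1213] [-0.016  1.    -0.   ] 0.001
```

View pics/w7.png

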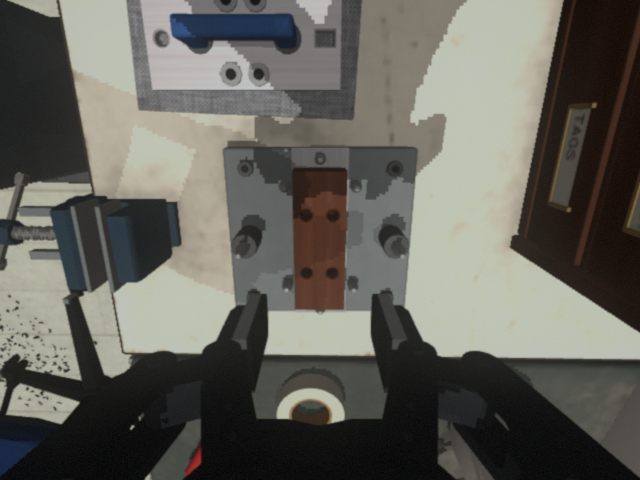

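The nest view shows the walnut at columns 293–347, centred on 320. The posts are at (247,238) and (395,238), with the fingers between them. I'll descend and grip.

Call:
{"fn": "move_arm", "kwargs": {
  "targets": [
    {"dx": 0,"dy": 0,"dz": -0.55,"rx": 0,"ry": 0,"rz": 0},
    {"dx": 0,"dy": 0,"dz": -0.55,"rx": 0,"ry": 0,"rz": 0},
    {"dx": 0,"dy": 0,"dz": -0.55,"rx": 0,"ry": 0,"rz": 0},
    {"dx": 0,"dy": 0,"dz": -0.55,"rx": 0,"ry": 0,"rz": 0},
    {"dx": 0,"dy": 0,"dz": -0.55,"rx": 0,"ry": 0,"rz": 0},
    {"dx": 0,"dy": 0,"dz": -0.55,"rx": 0,"ry": 0,"rz": 0},
    {"dx": 0,"dy": 0,"dz": -0.55,"rx": 0,"ry": 0,"rz": 0},
    {"dx": 0,"dy": 0,"dz": -0.2,"rx": 0,"ry": 0,"rz": 0},
    {"dx": 0,"dy": 0,"dz": -0.14,"rx": 0,"ry": 0,"rz": 0},
    {"dx": 0,"dy": 0,"dz": 0,"rx": 0,"ry": 0,"rz": 0}
  ]
}}

```text
t: 16.7
tcp_pos: [0.5209, -0.1105, 0.0166]
tool_rot: [0.702, 0.713, 0.0, 0.0]
force: [0.9, -0.2, 0.7]
finger_gap: 0.539
gripper_force: 0.0
```

Call:
{"fn": "move_arm", "kwargs": {
  "targets": [
    {"dx": 0,"dy": 0,"dz": 0,"rx": 0,"ry": 0,"rz": 0},
    {"dx": 0,"dy": 0,"dz": 0,"rx": 0,"ry": 0,"rz": 0},
    {"dx": 0,"dy": 0,"dz": 0,"rx": 0,"ry": 0,"rz": 0},
    {"dx": 0,"dy": 0,"dz": 0,"rx": 0,"ry": 0,"rz": 0},
    {"dx": 0,"dy": 0,"dz": 0,"rx": 0,"ry": 0,"rz": 0},
    {"dx": 0,"dy": 0,"dz": 0,"rx": 0,"ry": 0,"rz": 0},
    {"dx": 0,"dy": 0,"dz": 0,"rx": 0,"ry": 0,"rz": 0},
    {"dx": 0,"dy": 0,"dz": 0,"rx": 0,"ry": 0,"rz": 0},
    {"dx": 0,"dy": 0,"dz": 0,"rx": 0,"ry": 0,"rz": 0},
    {"dx": 0,"dy": 0,"dz": 0,"rx": 0,"ry": 0,"rz": 0}
  ],
  "claw": 0,
  "newtons": 40
}}

```text
t: 17.95
tcp_pos: [0.5212, -0.1106, 0.0171]
tool_rot: [0.702, 0.713, 0.0, 0.001]
force: [-0.5, -0.3, 5.7]
finger_gap: 0.409
gripper_force: 41.9
```

Call:
{"fn": "move_arm", "kwargs": {
  "targets": [
    {"dx": 0,"dy": 0,"dz": 0.3,"rx": 0,"ry": 0,"rz": 0},
    {"dx": 0,"dy": 0,"dz": 0.5,"rx": 0,"ry": 0,"rz": 0},
    {"dx": 0,"dy": 0,"dz": 0.8,"rx": 0,"ry": 0,"rz": 0},
    {"dx": 0,"dy": 0,"dz": 0.9,"rx": 0,"ry": 0,"rz": 0},
    {"dx": 0,"dy": 0,"dz": 0.9,"rx": 0,"ry": 0,"rz": 0},
    {"dx": 0,"dy": 0.6,"dz": 0,"rx": 0,"ry": 0,"rz": 0},
    {"dx": 0,"dy": 1,"dz": 0,"rx": 0,"ry": 0,"rz": 0},
    {"dx": 0,"dy": 1,"dz": 0,"rx": 0,"ry": 0,"rz": 0},
    {"dx": 0,"dy": 1,"dz": 0,"rx": 0,"ry": 0,"rz": 0},
    {"dx": 0,"dy": 1,"dz": 0,"rx": 0,"ry": 0,"rz": 0}
  ]
}}

```text
t: 19.2
tcp_pos: [0.5195, 0.0065, 0.1007]
tool_rot: [0.701, 0.713, -0.001, -0.001]
force: [-0.4, -0.2, -0.8]
finger_gap: 0.409
gripper_force: 41.2
```

Call:
{"fn": "move_arm", "kwargs": {
  "targets": [
    {"dx": 0.03,"dy": 1,"dz": 0,"rx": 0,"ry": 0,"rz": -0.03},
    {"dx": 0.03,"dy": 1,"dz": 0,"rx": 0,"ry": 0,"rz": -0.03},
    {"dx": 0.03,"dy": 1,"dz": 0,"rx": 0,"ry": 0,"rz": -0.03},
    {"dx": 0.03,"dy": 1,"dz": 0,"rx": 0,"ry": 0,"rz": 0},
    {"dx": 0.03,"dy": 1,"dz": 0,"rx": 0,"ry": 0,"rz": 0},
    {"dx": 0.03,"dy": 1,"dz": 0,"rx": 0,"ry": 0,"rz": 0},
    {"dx": 0.03,"dy": 1,"dz": 0,"rx": 0,"ry": 0,"rz": 0},
    {"dx": 0.03,"dy": 1,"dz": 0,"rx": 0,"ry": 0,"rz": 0},
    {"dx": 0,"dy": 1,"dz": 0,"rx": 0,"ry": 0,"rz": 0},
    {"dx": 0,"dy": 1,"dz": 0,"rx": 0,"ry": 0,"rz": 0}
  ]
}}

```text
t: 20.45
tcp_pos: [0.525, 0.256, 0.1004]
tool_rot: [0.718, 0.696, -0.001, -0.001]
force: [-0.1, -0.0, -0.4]
finger_gap: 0.412
gripper_force: 41.2
```

Call:
{"fn": "move_arm", "kwargs": {
  "targets": [
    {"dx": 0,"dy": 1,"dz": 0,"rx": 0,"ry": 0,"rz": 0},
    {"dx": 0,"dy": 1,"dz": 0,"rx": 0,"ry": 0,"rz": 0},
    {"dx": 0,"dy": 0.8,"dz": 0,"rx": 0,"ry": 0,"rz": 0},
    {"dx": 0,"dy": 0,"dz": -0.8,"rx": 0,"ry": 0,"rz": 0},
    {"dx": 0,"dy": 0,"dz": -0.8,"rx": 0,"ry": 0,"rz": 0},
    {"dx": 0,"dy": 0,"dz": -0.8,"rx": 0,"ry": 0,"rz": 0},
    {"dx": 0,"dy": 0,"dz": 0,"rx": 0,"ry": 0,"rz": 0},
    {"dx": 0,"dy": 0,"dz": 0,"rx": 0,"ry": 0,"rz": 0},
    {"dx": 0,"dy": 0,"dz": 0,"rx": 0,"ry": 0,"rz": 0},
    {"dx": 0,"dy": 0,"dz": 0,"rx": 0,"ry": 0,"rz": 0}
  ]
}}

```text
t: 21.7
tcp_pos: [0.5272, 0.3247, 0.0424]
tool_rot: [0.718, 0.696, 0.001, 0.0]
force: [0.2, 1.1, -0.7]
finger_gap: 0.414
gripper_force: 41.2
```

```bash
python3 snap.py w8
```

```text
21.7 [0.5272 0.3247 0.0424] [0.032 1.    0.001] 0.004
```

View pics/w8.png

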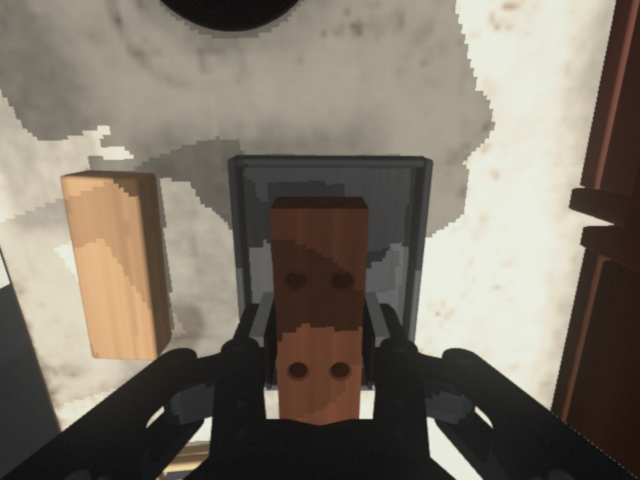

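```bash
python3 - <<'E'
from h import *; import pickle
m,s=pickle.load(open("w8.pkl","rb"))
print(ray(m,[(229,157),(432,157),(245,300),(413,330)],.02)*1000)
m,s=pickle.load(open("w3.pkl","rb"))
print(ray(m,[(265,214),(388,218),(381,303),(265,299)],.02)*1000)
m,s=pickle.load(open("w8.pkl","rb"))
print(ray(m,[(62,176),(157,174),(170,342),(92,358)],.022)*1000)
E
```

```text
[[487.930743   391.07911643  20.        ]
 [580.52358075 388.18946263  20.        ]
 [488.23070793 318.28977726  20.        ]
 [576.53228214 297.54967101  20.        ]]
[[481.76915029 258.75659436  20.        ]
 [485.65825244 385.50080503  20.        ]
 [583.86257416 383.89449099  20.        ]
 [579.32337502 254.30140706  20.        ]]
[[411.06828152 385.14195688  22.        ]
 [454.69294381 384.68799446  22.        ]
 [446.15413229 295.57137718  22.        ]
 [402.07093762 286.83248642  22.        ]]
```

The picture shows the walnut held over the tray, with the tray's far rim corners at (229,157) and (432,157). The tray centre is about 5 mm farther in x. I'll correct for that, lower and release.

Call:
{"fn": "move_arm", "kwargs": {
  "targets": [
    {"dx": 0.22,"dy": -0.08,"dz": 0,"rx": 0,"ry": 0,"rz": 0},
    {"dx": 0,"dy": 0,"dz": -0.3,"rx": 0,"ry": 0,"rz": 0},
    {"dx": 0,"dy": 0,"dz": -0.3,"rx": 0,"ry": 0,"rz": 0},
    {"dx": 0,"dy": 0,"dz": -0.3,"rx": 0,"ry": 0,"rz": 0},
    {"dx": 0,"dy": 0,"dz": -0.2,"rx": 0,"ry": 0,"rz": 0},
    {"dx": 0,"dy": 0,"dz": -0.1,"rx": 0,"ry": 0,"rz": 0},
    {"dx": 0,"dy": 0,"dz": -0.05,"rx": 0,"ry": 0,"rz": 0},
    {"dx": 0,"dy": 0,"dz": -0.05,"rx": 0,"ry": 0,"rz": 0},
    {"dx": 0,"dy": 0,"dz": 0,"rx": 0,"ry": 0,"rz": 0},
    {"dx": 0,"dy": 0,"dz": 0,"rx": 0,"ry": 0,"rz": 0}
  ]
}}

```text
t: 23.0
tcp_pos: [0.5323, 0.3226, 0.0092]
tool_rot: [0.718, 0.696, 0.0, 0.0]
force: [0.9, -0.3, -1.0]
finger_gap: 0.411
gripper_force: 41.2
```

Call:
{"fn": "move_arm", "kwargs": {
  "targets": [
    {"dx": 0,"dy": 0,"dz": 0,"rx": 0,"ry": 0,"rz": 0},
    {"dx": 0,"dy": 0,"dz": 0,"rx": 0,"ry": 0,"rz": 0},
    {"dx": 0,"dy": 0,"dz": 0,"rx": 0,"ry": 0,"rz": 0},
    {"dx": 0,"dy": 0,"dz": 0,"rx": 0,"ry": 0,"rz": 0},
    {"dx": 0,"dy": 0,"dz": 0.3,"rx": 0,"ry": 0,"rz": 0},
    {"dx": 0,"dy": 0,"dz": 0.8,"rx": 0,"ry": 0,"rz": 0},
    {"dx": 0,"dy": 0,"dz": 1,"rx": 0,"ry": 0,"rz": 0},
    {"dx": 0,"dy": 0,"dz": 1,"rx": 0,"ry": 0,"rz": 0},
    {"dx": 0,"dy": 0,"dz": 0.9,"rx": 0,"ry": 0,"rz": 0},
    {"dx": 0,"dy": 0,"dz": 0,"rx": 0,"ry": 0,"rz": 0}
  ],
  "claw": 53
}}

```text
t: 24.25
tcp_pos: [0.5341, 0.3233, 0.1124]
tool_rot: [0.718, 0.696, 0.003, 0.001]
force: [-0.1, 0.2, -0.3]
finger_gap: 0.529
gripper_force: 0.0
```

Call:
{"fn": "move_arm", "kwargs": {
  "targets": [
    {"dx": -0.872,"dy": 0.094,"dz": 0,"rx": 0,"ry": 0,"rz": -0.03},
    {"dx": -0.872,"dy": 0.094,"dz": 0,"rx": 0,"ry": 0,"rz": -0.03},
    {"dx": -0.872,"dy": 0.094,"dz": 0,"rx": 0,"ry": 0,"rz": -0.03},
    {"dx": -0.872,"dy": 0.094,"dz": 0,"rx": 0,"ry": 0,"rz": 0},
    {"dx": -0.872,"dy": 0.094,"dz": 0,"rx": 0,"ry": 0,"rz": 0},
    {"dx": 0,"dy": 0,"dz": 0,"rx": 0,"ry": 0,"rz": 0},
    {"dx": 0,"dy": 0,"dz": 0,"rx": 0,"ry": 0,"rz": 0},
    {"dx": 0,"dy": 0,"dz": 0,"rx": 0,"ry": 0,"rz": 0},
    {"dx": 0,"dy": 0,"dz": 0,"rx": 0,"ry": 0,"rz": 0},
    {"dx": 0,"dy": 0,"dz": 0,"rx": 0,"ry": 0,"rz": 0}
  ]
}}

```text
t: 25.5
tcp_pos: [0.4236, 0.3342, 0.109]
tool_rot: [0.734, 0.679, 0.0, 0.0]
force: [-0.2, -0.6, 0.2]
finger_gap: 0.531
gripper_force: 0.0
```

```bash
python3 snap.py w9; python3 meas.py w9 maple plywood
```

```text
25.5 [0.4236 0.3342 0.109 ] [0.079 0.997 0.   ] 0.004
maple [293 174] [345 307] [423.1 334.8  96.3  34.9  85.6]
plywood [292 173] [345 308] [423.  331.9 101.2  37.4  85.6]
plywood [316 390] [385 424] [438.3 186.2  56.9  33.7  -2. ]
```

View pics/w9.png

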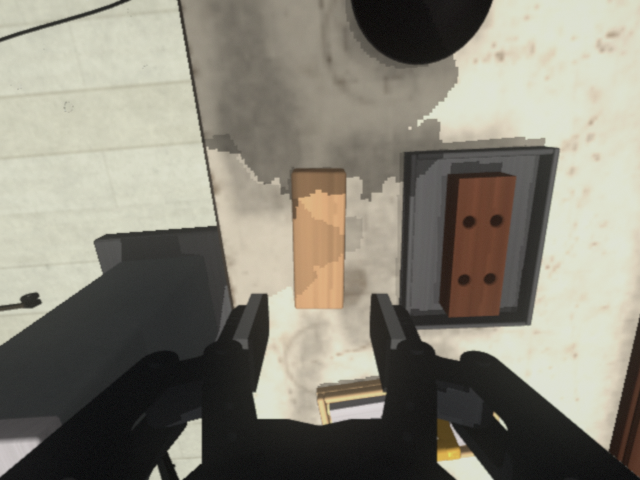

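The maple sits at columns 293–346, rows 170–308, centred between the fingers. The walnut lies flat inside the tray. I'll grip the maple.

Call:
{"fn": "move_arm", "kwargs": {
  "targets": [
    {"dx": 0,"dy": 0,"dz": -0.55,"rx": 0,"ry": 0,"rz": 0},
    {"dx": 0,"dy": 0,"dz": -0.55,"rx": 0,"ry": 0,"rz": 0},
    {"dx": 0,"dy": 0,"dz": -0.55,"rx": 0,"ry": 0,"rz": 0},
    {"dx": 0,"dy": 0,"dz": -0.55,"rx": 0,"ry": 0,"rz": 0},
    {"dx": 0,"dy": 0,"dz": -0.55,"rx": 0,"ry": 0,"rz": 0},
    {"dx": 0,"dy": 0,"dz": -0.55,"rx": 0,"ry": 0,"rz": 0},
    {"dx": 0,"dy": 0,"dz": -0.55,"rx": 0,"ry": 0,"rz": 0},
    {"dx": 0,"dy": 0,"dz": -0.2,"rx": 0,"ry": 0,"rz": 0},
    {"dx": 0,"dy": 0,"dz": -0.09,"rx": 0,"ry": 0,"rz": 0},
    {"dx": 0,"dy": 0,"dz": 0,"rx": 0,"ry": 0,"rz": 0}
  ]
}}

```text
t: 26.8
tcp_pos: [0.4234, 0.3344, 0.0057]
tool_rot: [0.734, 0.679, 0.0, 0.0]
force: [0.2, -0.6, 1.1]
finger_gap: 0.526
gripper_force: 0.0
```

Call:
{"fn": "move_arm", "kwargs": {
  "targets": [
    {"dx": 0,"dy": 0,"dz": 0,"rx": 0,"ry": 0,"rz": 0},
    {"dx": 0,"dy": 0,"dz": 0,"rx": 0,"ry": 0,"rz": 0},
    {"dx": 0,"dy": 0,"dz": 0,"rx": 0,"ry": 0,"rz": 0},
    {"dx": 0,"dy": 0,"dz": 0,"rx": 0,"ry": 0,"rz": 0},
    {"dx": 0,"dy": 0,"dz": 0,"rx": 0,"ry": 0,"rz": 0},
    {"dx": 0,"dy": 0,"dz": 0,"rx": 0,"ry": 0,"rz": 0},
    {"dx": 0,"dy": 0,"dz": 0,"rx": 0,"ry": 0,"rz": 0},
    {"dx": 0,"dy": 0,"dz": 0,"rx": 0,"ry": 0,"rz": 0},
    {"dx": 0,"dy": 0,"dz": 0,"rx": 0,"ry": 0,"rz": 0},
    {"dx": 0,"dy": 0,"dz": 0,"rx": 0,"ry": 0,"rz": 0}
  ],
  "claw": 0,
  "newtons": 40
}}

```text
t: 28.05
tcp_pos: [0.4237, 0.3346, 0.0061]
tool_rot: [0.734, 0.679, 0.001, 0.0]
force: [-0.9, 0.4, 6.3]
finger_gap: 0.41
gripper_force: 42.3
```

```bash
python3 - <<'E'
from h import *; import pickle
for n,z,rows in (("w7",.034,(168.5,309.5)),("w9",.022,(170.5,308))):
    m,s=pickle.load(open(n+".pkl","rb"));p=ray(m,[(319.5,r) for r in rows],z);Rt=R.from_quat(s["tool_rot"]).as_matrix()
    print(n,((p-s["tcp_pos"])@Rt*1000).round(1))
    im=cv2.imread(f"pics/{n}.png"); print([list(im[r,325]) for r in list(range(164,174))+list(range(304,313))])
E
```

```text
w7 [[ 52.1  -0.1  87.3]
 [-49.8   0.   87.3]]
[[np.uint8(93), np.uint8(95), np.uint8(95)], [np.uint8(91), np.uint8(92), np.uint8(93)], [np.uint8(82), np.uint8(84), np.uint8(84)], [np.uint8(59), np.uint8(60), np.uint8(61)], [np.uint8(27), np.uint8(31), np.uint8(39)], [np.uint8(21), np.uint8(25), np.uint8(36)], [np.uint8(22), np.uint8(28), np.uint8(36)], [np.uint8(26), np.uint8(32), np.uint8(45)], [np.uint8(28), np.uint8(36), np.uint8(56)], [np.uint8(30), np.uint8(37), np.uint8(57)], [np.uint8(49), np.uint8(66), np.uint8(97)], [np.uint8(49), np.uint8(65), np.uint8(97)], [np.uint8(51), np.uint8(66), np.uint8(98)], [np.uint8(50), np.uint8(65), np.uint8(98)], [np.uint8(51), np.uint8(67), np.uint8(98)], [np.uint8(77), np.uint8(88), np.uint8(109)], [np.uint8(115), np.uint8(121), np.uint8(127)], [np.uint8(145), np.uint8(151), np.uint8(151)], [np.uint8(168), np.uint8(178), np.uint8(176)]]
w9 [[ 50.9  -0.1  87. ]
 [-48.4   0.   87. ]]
[[np.uint8(114), np.uint8(127), np.uint8(134)], [np.uint8(114), np.uint8(127), np.uint8(134)], [np.uint8(108), np.uint8(120), np.uint8(126)], [np.uint8(88), np.uint8(100), np.uint8(108)], [np.uint8(67), np.uint8(81), np.uint8(93)], [np.uint8(51), np.uint8(68), np.uint8(83)], [np.uint8(48), np.uint8(65), np.uint8(82)], [np.uint8(54), np.uint8(72), np.uint8(90)], [np.uint8(63), np.uint8(85), np.uint8(107)], [np.uint8(71), np.uint8(95), np.uint8(122)], [np.uint8(130), np.uint8(175), np.uint8(220)], [np.uint8(130), np.uint8(176), np.uint8(220)], [np.uint8(130), np.uint8(175), np.uint8(219)], [np.uint8(128), np.uint8(171), np.uint8(216)], [np.uint8(139), np.uint8(175), np.uint8(208)], [np.uint8(168), np.uint8(194), np.uint8(210)], [np.uint8(185), np.uint8(207), np.uint8(219)], [np.uint8(186), np.uint8(208), np.uint8(219)], [np.uint8(186), np.uint8(208), np.uint8(219)]]
```

Call:
{"fn": "move_arm", "kwargs": {
  "targets": [
    {"dx": 0,"dy": 0,"dz": 0.3,"rx": 0,"ry": 0,"rz": 0},
    {"dx": 0,"dy": 0,"dz": 0.6,"rx": 0,"ry": 0,"rz": 0},
    {"dx": 0,"dy": 0,"dz": 0.9,"rx": 0,"ry": 0,"rz": 0},
    {"dx": 0,"dy": 0,"dz": 1,"rx": 0,"ry": 0,"rz": 0},
    {"dx": 0,"dy": 0,"dz": 1,"rx": 0,"ry": 0,"rz": 0},
    {"dx": 0,"dy": -0.4,"dz": 0,"rx": 0,"ry": 0,"rz": 0},
    {"dx": 0,"dy": -0.8,"dz": 0,"rx": 0,"ry": 0,"rz": 0},
    {"dx": 0.2,"dy": -1,"dz": 0,"rx": 0,"ry": 0,"rz": 0},
    {"dx": 0.2,"dy": -1,"dz": 0,"rx": 0,"ry": 0,"rz": 0},
    {"dx": 0.2,"dy": -1,"dz": 0,"rx": 0,"ry": 0,"rz": 0}
  ]
}}

```text
t: 29.3
tcp_pos: [0.4369, 0.2269, 0.0993]
tool_rot: [0.735, 0.679, -0.002, -0.001]
force: [0.2, -0.0, -0.5]
finger_gap: 0.41
gripper_force: 41.6
```

Call:
{"fn": "move_arm", "kwargs": {
  "targets": [
    {"dx": 0.33,"dy": -1,"dz": 0,"rx": 0,"ry": 0,"rz": 0.02},
    {"dx": 0.33,"dy": -1,"dz": 0,"rx": 0,"ry": 0,"rz": 0.02},
    {"dx": 0.33,"dy": -1,"dz": 0,"rx": 0,"ry": 0,"rz": 0.02},
    {"dx": 0.33,"dy": -1,"dz": 0,"rx": 0,"ry": 0,"rz": 0.02},
    {"dx": 0.33,"dy": -1,"dz": 0,"rx": 0,"ry": 0,"rz": 0.02},
    {"dx": 0.33,"dy": -1,"dz": 0,"rx": 0,"ry": 0,"rz": 0.02},
    {"dx": 0.33,"dy": -1,"dz": 0,"rx": 0,"ry": 0,"rz": 0.02},
    {"dx": 0.33,"dy": -1,"dz": 0,"rx": 0,"ry": 0,"rz": 0.02},
    {"dx": 0.33,"dy": -1,"dz": 0,"rx": 0,"ry": 0,"rz": 0.02},
    {"dx": 0.31,"dy": -1,"dz": 0,"rx": 0,"ry": 0,"rz": 0}
  ]
}}

```text
t: 30.55
tcp_pos: [0.5184, -0.0224, 0.0992]
tool_rot: [0.702, 0.712, -0.001, -0.002]
force: [0.3, 0.6, -1.4]
finger_gap: 0.409
gripper_force: 41.6
```

Call:
{"fn": "move_arm", "kwargs": {
  "targets": [
    {"dx": 0,"dy": -1,"dz": 0,"rx": 0,"ry": 0,"rz": 0},
    {"dx": 0,"dy": -1,"dz": 0,"rx": 0,"ry": 0,"rz": 0},
    {"dx": 0,"dy": -0.6,"dz": 0,"rx": 0,"ry": 0,"rz": 0},
    {"dx": 0,"dy": 0,"dz": 0,"rx": 0,"ry": 0,"rz": 0},
    {"dx": 0,"dy": 0,"dz": -0.5,"rx": 0,"ry": 0,"rz": 0},
    {"dx": 0,"dy": 0,"dz": -0.5,"rx": 0,"ry": 0,"rz": 0},
    {"dx": 0,"dy": 0,"dz": -0.4,"rx": 0,"ry": 0,"rz": 0},
    {"dx": 0,"dy": 0,"dz": 0,"rx": 0,"ry": 0,"rz": 0},
    {"dx": 0,"dy": 0,"dz": 0,"rx": 0,"ry": 0,"rz": 0},
    {"dx": 0,"dy": 0,"dz": 0,"rx": 0,"ry": 0,"rz": 0}
  ]
}}

```text
t: 31.8
tcp_pos: [0.5206, -0.0857, 0.0659]
tool_rot: [0.701, 0.713, 0.0, 0.0]
force: [-0.8, -0.1, -1.2]
finger_gap: 0.409
gripper_force: 41.6
```

```bash
python3 snap.py w10
```

```text
31.8 [ 0.5206 -0.0857  0.0659] [-0.016  1.    -0.   ] 0.004
```

View pics/w10.png

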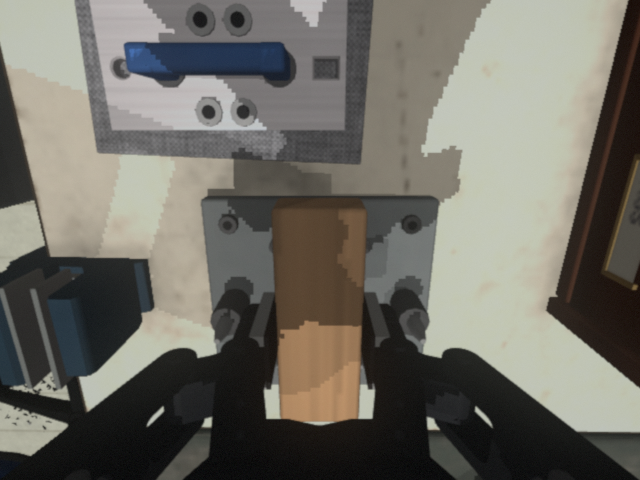

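The maple is held above the jig but 25 mm short in y (the jig is centred at column 320). I'll shift, then lower.

Call:
{"fn": "move_arm", "kwargs": {
  "targets": [
    {"dx": 0,"dy": -0.5,"dz": 0,"rx": 0,"ry": 0,"rz": 0},
    {"dx": 0,"dy": -0.5,"dz": 0,"rx": 0,"ry": 0,"rz": 0},
    {"dx": 0,"dy": 0,"dz": 0,"rx": 0,"ry": 0,"rz": 0},
    {"dx": 0,"dy": 0,"dz": -0.4,"rx": 0,"ry": 0,"rz": 0},
    {"dx": 0,"dy": 0,"dz": -0.4,"rx": 0,"ry": 0,"rz": 0},
    {"dx": 0,"dy": 0,"dz": -0.3,"rx": 0,"ry": 0,"rz": 0},
    {"dx": 0,"dy": 0,"dz": -0.2,"rx": 0,"ry": 0,"rz": 0},
    {"dx": 0,"dy": 0,"dz": -0.2,"rx": 0,"ry": 0,"rz": 0},
    {"dx": 0,"dy": 0,"dz": 0,"rx": 0,"ry": 0,"rz": 0},
    {"dx": 0,"dy": 0,"dz": 0,"rx": 0,"ry": 0,"rz": 0}
  ]
}}

```text
t: 33.1
tcp_pos: [0.5204, -0.1107, 0.0282]
tool_rot: [0.702, 0.713, 0.0, 0.0]
force: [0.3, -0.3, -0.6]
finger_gap: 0.411
gripper_force: 41.6
```

Call:
{"fn": "move_arm", "kwargs": {
  "targets": [
    {"dx": 0,"dy": 0,"dz": -0.15,"rx": 0,"ry": 0,"rz": 0},
    {"dx": 0,"dy": 0,"dz": -0.13,"rx": 0,"ry": 0,"rz": 0},
    {"dx": 0,"dy": 0,"dz": -0.1,"rx": 0,"ry": 0,"rz": 0},
    {"dx": 0,"dy": 0,"dz": -0.05,"rx": 0,"ry": 0,"rz": 0},
    {"dx": 0,"dy": 0,"dz": 0,"rx": 0,"ry": 0,"rz": 0},
    {"dx": 0,"dy": 0,"dz": 0,"rx": 0,"ry": 0,"rz": 0},
    {"dx": 0,"dy": 0,"dz": 0,"rx": 0,"ry": 0,"rz": 0},
    {"dx": 0,"dy": 0,"dz": 0,"rx": 0,"ry": 0,"rz": 0},
    {"dx": 0,"dy": 0,"dz": 0,"rx": 0,"ry": 0,"rz": 0},
    {"dx": 0,"dy": 0,"dz": 0,"rx": 0,"ry": 0,"rz": 0}
  ]
}}

```text
t: 34.35
tcp_pos: [0.5202, -0.1107, 0.0181]
tool_rot: [0.702, 0.713, -0.0, 0.0]
force: [-1.6, 0.7, 6.3]
finger_gap: 0.407
gripper_force: 42.5
```

Call:
{"fn": "move_arm", "kwargs": {
  "targets": [
    {"dx": 0,"dy": 0,"dz": 0,"rx": 0,"ry": 0,"rz": 0},
    {"dx": 0,"dy": 0,"dz": 0,"rx": 0,"ry": 0,"rz": 0},
    {"dx": 0,"dy": 0,"dz": 0,"rx": 0,"ry": 0,"rz": 0},
    {"dx": 0,"dy": 0,"dz": 0,"rx": 0,"ry": 0,"rz": 0},
    {"dx": 0,"dy": 0,"dz": 0.3,"rx": 0,"ry": 0,"rz": 0},
    {"dx": 0,"dy": 0,"dz": 0.9,"rx": 0,"ry": 0,"rz": 0},
    {"dx": 0,"dy": 0,"dz": 1,"rx": 0,"ry": 0,"rz": 0},
    {"dx": 0,"dy": 0,"dz": 1,"rx": 0,"ry": 0,"rz": 0},
    {"dx": 0,"dy": 0,"dz": 1,"rx": 0,"ry": 0,"rz": 0},
    {"dx": 0,"dy": 0,"dz": 0,"rx": 0,"ry": 0,"rz": 0}
  ],
  "claw": 53
}}

```text
t: 35.6
tcp_pos: [0.5216, -0.1112, 0.1244]
tool_rot: [0.702, 0.713, 0.001, 0.002]
force: [0.7, 0.1, -0.2]
finger_gap: 0.53
gripper_force: 0.0
```

```bash
python3 snap.py w11; sed -i 's/"maple":((5,90,140)/"maple":((5,70,60)/' meas.py; sed 's/,.022)/,.034)/' meas.py > meas2.py; python3 meas2.py w11 maple
```

```text
35.6 [ 0.5216 -0.1112  0.1244] [-0.016  1.    -0.002] 0.041
maple [570   0] [639 260] [700.6 -41.6 158.8   3.6  90. ]
maple [289 167] [343 305] [ 519.8 -109.   100.6   35.6  -89.1]
```

View pics/w11.png

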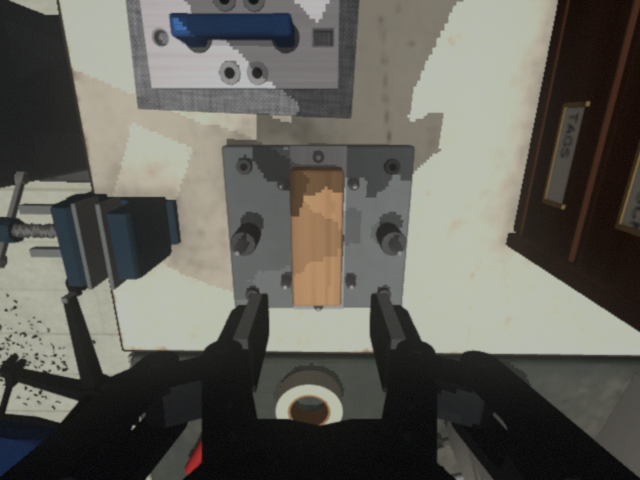

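The maple sits between the nest pins (columns 291–343, rows 167–306). Next is the yellow template.

Call:
{"fn": "move_arm", "kwargs": {
  "targets": [
    {"dx": -0.136,"dy": 1,"dz": 0,"rx": 0,"ry": 0,"rz": 0.317},
    {"dx": -0.136,"dy": 1,"dz": 0,"rx": 0,"ry": 0,"rz": 0.317},
    {"dx": -0.136,"dy": 1,"dz": 0,"rx": 0,"ry": 0,"rz": 0.317},
    {"dx": -0.136,"dy": 1,"dz": 0,"rx": 0,"ry": 0,"rz": 0.317},
    {"dx": -0.136,"dy": 1,"dz": 0,"rx": 0,"ry": 0,"rz": 0.317},
    {"dx": -0.136,"dy": 1,"dz": 0,"rx": 0,"ry": 0,"rz": 0.317},
    {"dx": -0.136,"dy": 1,"dz": 0,"rx": 0,"ry": 0,"rz": 0.317},
    {"dx": -0.136,"dy": 1,"dz": 0,"rx": 0,"ry": 0,"rz": 0.317},
    {"dx": -0.136,"dy": 1,"dz": 0,"rx": 0,"ry": 0,"rz": 0.317},
    {"dx": -0.136,"dy": 1,"dz": 0,"rx": 0,"ry": 0,"rz": 0.317}
  ],
  "claw": 45
}}

```text
t: 36.9
tcp_pos: [0.4851, 0.14, 0.1211]
tool_rot: [-0.055, 0.998, -0.0, -0.001]
force: [0.8, 0.2, -0.5]
finger_gap: 0.45
gripper_force: 0.0
```

Call:
{"fn": "move_arm", "kwargs": {
  "targets": [
    {"dx": 0,"dy": 0.87,"dz": -0.3,"rx": 0,"ry": 0,"rz": 0},
    {"dx": 0,"dy": 0,"dz": -0.6,"rx": 0,"ry": 0,"rz": 0},
    {"dx": 0,"dy": 0,"dz": -0.5,"rx": 0,"ry": 0,"rz": 0},
    {"dx": 0,"dy": 0,"dz": 0,"rx": 0,"ry": 0,"rz": 0},
    {"dx": 0,"dy": 0,"dz": 0,"rx": 0,"ry": 0,"rz": 0},
    {"dx": 0,"dy": 0,"dz": 0,"rx": 0,"ry": 0,"rz": 0},
    {"dx": 0,"dy": 0,"dz": 0,"rx": 0,"ry": 0,"rz": 0},
    {"dx": 0,"dy": 0,"dz": 0,"rx": 0,"ry": 0,"rz": 0},
    {"dx": 0,"dy": 0,"dz": 0,"rx": 0,"ry": 0,"rz": 0},
    {"dx": 0,"dy": 0,"dz": 0,"rx": 0,"ry": 0,"rz": 0}
  ]
}}

```text
t: 38.15
tcp_pos: [0.4863, 0.1611, 0.0874]
tool_rot: [-0.052, 0.999, 0.0, 0.0]
force: [-0.1, -0.0, 0.8]
finger_gap: 0.451
gripper_force: 0.0
```

```bash
sed -i 's/"yel":((20,150,60),(32,255,255),.040)/"yel":((18,140,40),(34,255,255),.046)/' meas.py; python3 snap.py w12; python3 meas.py w12 yel plywood; python3 meas.py w5 blue
```

```text
38.15 [0.4863 0.1611 0.0874] [-0.995 -0.105 -0.   ] 0.001
yel [311 211] [331 322] [484.  162.1  67.5  10.7   6.6]
plywood [248 136] [392 342] [483.2 160.4 140.   85.3   5.3]
plywood [274 346] [365 353] [559.1 169.1  65.3   5.8 -85. ]
plywood [180 418] [207 460] [651.4  78.7  43.7  20.1  -2.3]
blue [311 214] [330 321] [ 5.200e+02 -1.104e+02  6.640e+01  1.060e+01  5.000e-01]
blue [  0 245] [ 33 329] [ 537.2 -288.    56.1   18.9  -14.8]
```

View pics/w12.png

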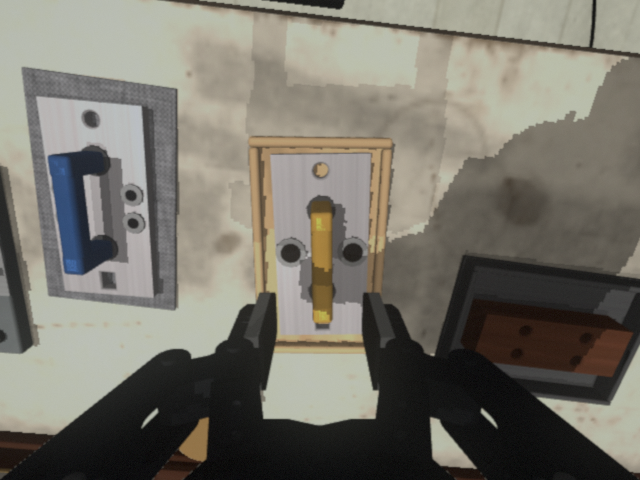

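```bash
python3 - <<'E'
from h import *; import pickle
def t(n,uv,z):
    m,s=pickle.load(open(n+".pkl","rb"));p=ray(m,uv,z);Rt=R.from_quat(s["tool_rot"]).as_matrix()
    print(n,((p-s["tcp_pos"])@Rt*1000).round(1).tolist())
t("w5",[(289,240),(289,267),(353,240),(353,267)],.049)
t("w5",[(271,156),(369,156),(277,332),(365,332)],.045)
t("w12",[(290,252.5),(353,252.5)],.018)
t("w12",[(270,154),(371,153),(277,335),(364,335)],.014)
t("w12",[(321,170)],.014)
E
```

```text
w5 [[9.3, -19.4, 72.5], [-9.4, -19.9, 72.5], [9.3, 21.6, 72.5], [-9.4, 22.2, 72.5]]
w5 [[61.5, -29.3, 76.5], [61.5, 30.1, 76.5], [-61.2, -30.1, 76.6], [-61.2, 32.7, 76.6]]
w12 [[1.9, -18.6, 69.4], [2.0, 21.6, 69.4]]
w12 [[63.0, -29.3, 73.4], [63.6, 30.8, 73.4], [-61.5, -29.7, 73.4], [-61.5, 31.6, 73.4]]
w12 [[53.6, 1.1, 73.4]]
```

The yellow bar is at (321,262). In the tool frame it is about 1.6 mm toward the robot. I'll correct for that, descend and grip.

Call:
{"fn": "move_arm", "kwargs": {
  "targets": [
    {"dx": -0.064,"dy": 0.012,"dz": -0.48,"rx": 0,"ry": 0,"rz": 0.01},
    {"dx": 0,"dy": 0,"dz": -0.48,"rx": 0,"ry": 0,"rz": 0},
    {"dx": 0,"dy": 0,"dz": -0.48,"rx": 0,"ry": 0,"rz": 0},
    {"dx": 0,"dy": 0,"dz": -0.48,"rx": 0,"ry": 0,"rz": 0},
    {"dx": 0,"dy": 0,"dz": -0.48,"rx": 0,"ry": 0,"rz": 0},
    {"dx": 0,"dy": 0,"dz": -0.15,"rx": 0,"ry": 0,"rz": 0},
    {"dx": 0,"dy": 0,"dz": 0,"rx": 0,"ry": 0,"rz": 0},
    {"dx": 0,"dy": 0,"dz": 0,"rx": 0,"ry": 0,"rz": 0},
    {"dx": 0,"dy": 0,"dz": 0,"rx": 0,"ry": 0,"rz": 0},
    {"dx": 0,"dy": 0,"dz": 0,"rx": 0,"ry": 0,"rz": 0}
  ]
}}

```text
t: 39.45
tcp_pos: [0.4849, 0.1614, 0.0239]
tool_rot: [-0.055, 0.998, 0.0, 0.0]
force: [0.6, 0.6, -1.0]
finger_gap: 0.45
gripper_force: 0.0
```

Call:
{"fn": "move_arm", "kwargs": {
  "targets": [
    {"dx": 0,"dy": 0,"dz": 0,"rx": 0,"ry": 0,"rz": 0},
    {"dx": 0,"dy": 0,"dz": 0,"rx": 0,"ry": 0,"rz": 0},
    {"dx": 0,"dy": 0,"dz": 0,"rx": 0,"ry": 0,"rz": 0},
    {"dx": 0,"dy": 0,"dz": 0,"rx": 0,"ry": 0,"rz": 0},
    {"dx": 0,"dy": 0,"dz": 0,"rx": 0,"ry": 0,"rz": 0},
    {"dx": 0,"dy": 0,"dz": 0,"rx": 0,"ry": 0,"rz": 0},
    {"dx": 0,"dy": 0,"dz": 0,"rx": 0,"ry": 0,"rz": 0},
    {"dx": 0,"dy": 0,"dz": 0,"rx": 0,"ry": 0,"rz": 0},
    {"dx": 0,"dy": 0,"dz": 0,"rx": 0,"ry": 0,"rz": 0},
    {"dx": 0,"dy": 0,"dz": 0,"rx": 0,"ry": 0,"rz": 0}
  ],
  "claw": 0,
  "newtons": 50
}}

```text
t: 40.7
tcp_pos: [0.4849, 0.1614, 0.0239]
tool_rot: [-0.055, 0.998, 0.0, 0.0]
force: [-0.5, -0.1, 5.5]
finger_gap: 0.127
gripper_force: 49.6
```

Call:
{"fn": "move_arm", "kwargs": {
  "targets": [
    {"dx": 0,"dy": 0,"dz": 0.1,"rx": 0,"ry": 0,"rz": 0},
    {"dx": 0,"dy": 0,"dz": 0.3,"rx": 0,"ry": 0,"rz": 0},
    {"dx": 0,"dy": 0,"dz": 0.5,"rx": 0,"ry": 0,"rz": 0},
    {"dx": 0,"dy": 0,"dz": 0.8,"rx": 0,"ry": 0,"rz": 0},
    {"dx": 0,"dy": 0,"dz": 0.9,"rx": 0,"ry": 0,"rz": 0},
    {"dx": 0,"dy": 0,"dz": 0.9,"rx": 0,"ry": 0,"rz": 0},
    {"dx": 0,"dy": 0,"dz": 0,"rx": 0,"ry": 0,"rz": 0},
    {"dx": 0,"dy": 0,"dz": 0,"rx": 0,"ry": 0,"rz": 0},
    {"dx": 0,"dy": 0,"dz": 0,"rx": 0,"ry": 0,"rz": 0},
    {"dx": 0,"dy": 0,"dz": 0,"rx": 0,"ry": 0,"rz": 0}
  ]
}}

```text
t: 41.95
tcp_pos: [0.4841, 0.1613, 0.1103]
tool_rot: [-0.055, 0.998, -0.0, -0.001]
force: [0.8, 0.2, -2.1]
finger_gap: 0.124
gripper_force: 48.7
```

```bash
python3 snap.py w13; python3 - <<'E'
# compare held template in wrist frames w6 (blue) and w13 (yellow): bar and plate extents
import cv2,numpy as np
for n,lo,hi in(("w6",(100,110,20),(125,255,255)),("w13",(18,140,40),(34,255,255))):
    im=cv2.imread(f"pics/{n}.png");b=cv2.inRange(cv2.cvtColor(im,cv2.COLOR_BGR2HSV),lo,hi)[200:430,270:370]
    y,x=np.nonzero(b);print(n,x.min()+270,x.max()+270,y.min()+200,y.max()+200)
    g=cv2.cvtColor(im,cv2.COLOR_BGR2GRAY).astype(int)
    print("plate near edge",[r for r in range(120,200) if abs(g[r+1,290]-g[r-1,290])>25],[r for r in range(120,200) if abs(g[r+1,350]-g[r-1,350])>25])
    print("side",[c for c in range(220,270) if abs(g[215,c+1]-g[215,c-1])>25],[c for c in range(370,420) if abs(g[215,c+1]-g[215,c-1])>25])
E
```

```text
41.95 [0.4841 0.1613 0.1103] [-0.994 -0.11   0.002] 0.002
w6 304 334 258 406
plate near edge [141, 142, 169, 170, 171] [141, 142, 164, 165, 169, 170, 171]
side [228, 229, 251, 252] [386, 387, 388, 404, 405, 411, 412]
w13 304 334 248 404
plate near edge [137, 138, 140, 146, 149, 167, 169, 170] [139, 141, 147, 149, 150, 167, 168, 169, 170]
side [] [386, 387, 401, 402]
```

Call:
{"fn": "move_arm", "kwargs": {
  "targets": [
    {"dx": 0.145,"dy": -0.6,"dz": 0,"rx": 0,"ry": 0,"rz": -0.018},
    {"dx": 0.145,"dy": -1,"dz": 0,"rx": 0,"ry": 0,"rz": -0.018},
    {"dx": 0.145,"dy": -1,"dz": 0,"rx": 0,"ry": 0,"rz": -0.018},
    {"dx": 0.145,"dy": -1,"dz": 0,"rx": 0,"ry": 0,"rz": -0.018},
    {"dx": 0.145,"dy": -1,"dz": 0,"rx": 0,"ry": 0,"rz": -0.018},
    {"dx": 0.145,"dy": -1,"dz": 0,"rx": 0,"ry": 0,"rz": -0.018},
    {"dx": 0.145,"dy": -1,"dz": 0,"rx": 0,"ry": 0,"rz": -0.018},
    {"dx": 0.145,"dy": -1,"dz": 0,"rx": 0,"ry": 0,"rz": -0.018},
    {"dx": 0.145,"dy": -1,"dz": 0,"rx": 0,"ry": 0,"rz": -0.018},
    {"dx": 0.145,"dy": -1,"dz": 0,"rx": 0,"ry": 0,"rz": -0.018}
  ]
}}

```text
t: 43.25
tcp_pos: [0.5208, -0.0805, 0.1109]
tool_rot: [-0.007, 1.0, -0.0, -0.0]
force: [0.3, 0.0, -2.6]
finger_gap: 0.129
gripper_force: 48.8
```

Call:
{"fn": "move_arm", "kwargs": {
  "targets": [
    {"dx": 0,"dy": -0.8,"dz": 0,"rx": 0,"ry": 0,"rz": 0},
    {"dx": 0,"dy": -0.47,"dz": 0,"rx": 0,"ry": 0,"rz": 0},
    {"dx": 0,"dy": 0,"dz": 0,"rx": 0,"ry": 0,"rz": 0},
    {"dx": 0,"dy": 0,"dz": 0,"rx": 0,"ry": 0,"rz": 0},
    {"dx": 0,"dy": 0,"dz": 0,"rx": 0,"ry": 0,"rz": 0},
    {"dx": 0,"dy": 0,"dz": 0,"rx": 0,"ry": 0,"rz": 0},
    {"dx": 0,"dy": 0,"dz": 0,"rx": 0,"ry": 0,"rz": 0},
    {"dx": 0,"dy": 0,"dz": 0,"rx": 0,"ry": 0,"rz": 0},
    {"dx": 0,"dy": 0,"dz": 0,"rx": 0,"ry": 0,"rz": 0},
    {"dx": 0,"dy": 0,"dz": 0,"rx": 0,"ry": 0,"rz": 0}
  ]
}}

```text
t: 44.5
tcp_pos: [0.5209, -0.1104, 0.1111]
tool_rot: [-0.008, 1.0, -0.0, 0.0]
force: [-0.7, 0.0, -2.4]
finger_gap: 0.127
gripper_force: 48.8
```

```bash
python3 -c "
from h import *
for i in range(3):
    s=sensors.sense();print(s['tcp_pos'].round(5),R.from_quat(s['tool_rot']).as_matrix().round(4).tolist(),s['force'].round(2));cams.snapshot('wrist')"
```

```text
[ 0.52089 -0.11041  0.11106] [[-0.9999, -0.0156, 0.0], [-0.0156, 0.9999, -0.0], [-0.0, -0.0, -1.0]] [-0.72  0.04 -2.36]
[ 0.52089 -0.11042  0.11105] [[-0.9999, -0.0156, -0.0], [-0.0156, 0.9999, 0.0], [0.0, 0.0, -1.0]] [-0.05 -0.33 -2.52]
[ 0.52089 -0.11043  0.11105] [[-0.9999, -0.0156, -0.0], [-0.0156, 0.9999, -0.0], [0.0, -0.0, -1.0]] [ 0.06  0.13 -2.8 ]
```

Call:
{"fn": "move_arm", "kwargs": {
  "targets": [
    {"dx": 0,"dy": 0,"dz": -0.5,"rx": 0,"ry": 0,"rz": 0},
    {"dx": 0,"dy": 0,"dz": -0.5,"rx": 0,"ry": 0,"rz": 0},
    {"dx": 0,"dy": 0,"dz": -0.2,"rx": 0,"ry": 0,"rz": 0},
    {"dx": 0,"dy": 0,"dz": -0.15,"rx": 0,"ry": 0,"rz": 0},
    {"dx": 0,"dy": 0,"dz": -0.15,"rx": 0,"ry": 0,"rz": 0},
    {"dx": 0,"dy": 0,"dz": -0.1,"rx": 0,"ry": 0,"rz": 0},
    {"dx": 0,"dy": 0,"dz": -0.1,"rx": 0,"ry": 0,"rz": 0},
    {"dx": 0,"dy": 0,"dz": -0.1,"rx": 0,"ry": 0,"rz": 0},
    {"dx": 0,"dy": 0,"dz": 0,"rx": 0,"ry": 0,"rz": 0},
    {"dx": 0,"dy": 0,"dz": 0,"rx": 0,"ry": 0,"rz": 0}
  ]
}}

```text
t: 45.9
tcp_pos: [0.521, -0.1104, 0.0662]
tool_rot: [-0.008, 1.0, -0.0, 0.0]
force: [0.7, 0.8, -2.0]
finger_gap: 0.13
gripper_force: 48.8
```

Call:
{"fn": "move_arm", "kwargs": {
  "targets": [
    {"dx": 0,"dy": 0,"dz": -0.06,"rx": 0,"ry": 0,"rz": 0},
    {"dx": 0,"dy": 0,"dz": -0.06,"rx": 0,"ry": 0,"rz": 0},
    {"dx": 0,"dy": 0,"dz": -0.06,"rx": 0,"ry": 0,"rz": 0},
    {"dx": 0,"dy": 0,"dz": -0.06,"rx": 0,"ry": 0,"rz": 0},
    {"dx": 0,"dy": 0,"dz": -0.06,"rx": 0,"ry": 0,"rz": 0},
    {"dx": 0,"dy": 0,"dz": -0.05,"rx": 0,"ry": 0,"rz": 0},
    {"dx": 0,"dy": 0,"dz": -0.04,"rx": 0,"ry": 0,"rz": 0},
    {"dx": 0,"dy": 0,"dz": -0.02,"rx": 0,"ry": 0,"rz": 0},
    {"dx": 0,"dy": 0,"dz": 0,"rx": 0,"ry": 0,"rz": 0},
    {"dx": 0,"dy": 0,"dz": 0,"rx": 0,"ry": 0,"rz": 0}
  ]
}}

```text
t: 47.15
tcp_pos: [0.5209, -0.1104, 0.0558]
tool_rot: [-0.008, 1.0, -0.0, 0.0]
force: [-0.0, -0.9, -2.5]
finger_gap: 0.13
gripper_force: 48.8
```

Call:
{"fn": "move_arm", "kwargs": {
  "targets": [
    {"dx": 0,"dy": 0,"dz": -0.02,"rx": 0,"ry": 0,"rz": 0},
    {"dx": 0,"dy": 0,"dz": -0.02,"rx": 0,"ry": 0,"rz": 0},
    {"dx": 0,"dy": 0,"dz": -0.02,"rx": 0,"ry": 0,"rz": 0},
    {"dx": 0,"dy": 0,"dz": 0,"rx": 0,"ry": 0,"rz": 0},
    {"dx": 0,"dy": 0,"dz": 0,"rx": 0,"ry": 0,"rz": 0},
    {"dx": 0,"dy": 0,"dz": 0,"rx": 0,"ry": 0,"rz": 0},
    {"dx": 0,"dy": 0,"dz": 0,"rx": 0,"ry": 0,"rz": 0},
    {"dx": 0,"dy": 0,"dz": 0,"rx": 0,"ry": 0,"rz": 0},
    {"dx": 0,"dy": 0,"dz": 0,"rx": 0,"ry": 0,"rz": 0},
    {"dx": 0,"dy": 0,"dz": 0,"rx": 0,"ry": 0,"rz": 0}
  ]
}}

```text
t: 48.4
tcp_pos: [0.5209, -0.1104, 0.0548]
tool_rot: [-0.008, 1.0, -0.0, 0.0]
force: [-1.8, 0.4, 6.5]
finger_gap: 0.126
gripper_force: 49.9
```

Contact came at the expected seating height (force rose by 9 N at 54.8 mm). I'll release and fetch the blue template from where it was parked.

Call:
{"fn": "move_arm", "kwargs": {
  "targets": [
    {"dx": 0,"dy": 0,"dz": 0,"rx": 0,"ry": 0,"rz": 0},
    {"dx": 0,"dy": 0,"dz": 0,"rx": 0,"ry": 0,"rz": 0},
    {"dx": 0,"dy": 0,"dz": 0,"rx": 0,"ry": 0,"rz": 0},
    {"dx": 0,"dy": 0,"dz": 0,"rx": 0,"ry": 0,"rz": 0},
    {"dx": 0,"dy": 0,"dz": 0.2,"rx": 0,"ry": 0,"rz": 0},
    {"dx": 0,"dy": 0,"dz": 0.6,"rx": 0,"ry": 0,"rz": 0},
    {"dx": 0,"dy": 0,"dz": 0.9,"rx": 0,"ry": 0,"rz": 0},
    {"dx": 0,"dy": 0,"dz": 0.9,"rx": 0,"ry": 0,"rz": 0},
    {"dx": 0,"dy": 0,"dz": 0,"rx": 0,"ry": 0,"rz": 0},
    {"dx": 0,"dy": 0,"dz": 0,"rx": 0,"ry": 0,"rz": 0}
  ],
  "claw": 45
}}

```text
t: 49.65
tcp_pos: [0.5207, -0.1103, 0.1194]
tool_rot: [-0.008, 1.0, 0.0, -0.0]
force: [-0.7, -0.3, -0.2]
finger_gap: 0.448
gripper_force: 0.0
```

```bash
python3 snap.py w14; sed 's/,.046)/,.077)/' meas.py > meas2.py; python3 meas2.py w14 yel; python3 - <<'E'
import cv2
cv2.imwrite("pics/w14v.png",cv2.imread("pics/w14.png"))
E
```

```text
49.65 [ 0.5207 -0.1103  0.1194] [-1.    -0.016  0.   ] 0.017
yel [309 214] [328 323] [ 520.1 -110.6   66.9   10.7    1.3]
```

View pics/w14.png

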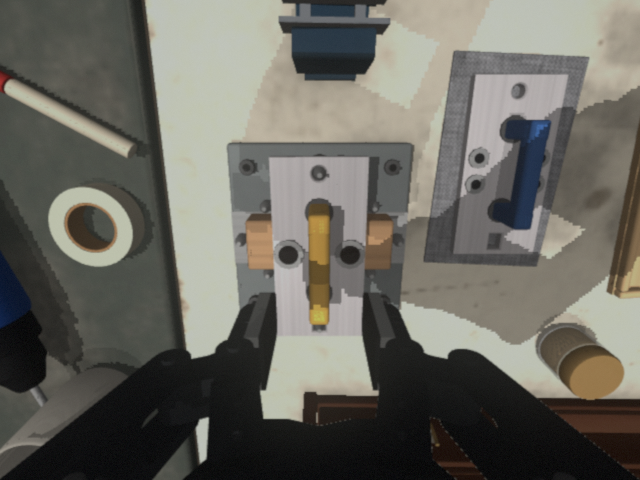

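Call:
{"fn": "move_arm", "kwargs": {
  "targets": [
    {"dx": -0.344,"dy": 0.87,"dz": 0,"rx": 0,"ry": 0,"rz": 0},
    {"dx": -0.344,"dy": 0.87,"dz": 0,"rx": 0,"ry": 0,"rz": 0},
    {"dx": -0.344,"dy": 0.87,"dz": 0,"rx": 0,"ry": 0,"rz": 0},
    {"dx": -0.344,"dy": 0.87,"dz": 0,"rx": 0,"ry": 0,"rz": 0},
    {"dx": -0.344,"dy": 0.87,"dz": 0,"rx": 0,"ry": 0,"rz": 0},
    {"dx": -0.344,"dy": 0.87,"dz": 0,"rx": 0,"ry": 0,"rz": 0},
    {"dx": 0,"dy": 0,"dz": -0.5,"rx": 0,"ry": 0,"rz": 0},
    {"dx": 0,"dy": 0,"dz": -0.7,"rx": 0,"ry": 0,"rz": 0},
    {"dx": 0,"dy": 0,"dz": 0,"rx": 0,"ry": 0,"rz": 0},
    {"dx": 0,"dy": 0,"dz": 0,"rx": 0,"ry": 0,"rz": 0}
  ]
}}

```text
t: 50.95
tcp_pos: [0.4695, 0.0199, 0.0892]
tool_rot: [-0.008, 1.0, -0.0, -0.0]
force: [0.7, -0.5, -0.3]
finger_gap: 0.447
gripper_force: 0.0
```

```bash
python3 snap.py w15; sed 's/,.077)/,.043)/' meas.py > meas2.py; python3 meas2.py w15 blue
```

```text
50.95 [0.4695 0.0199 0.0892] [-1.    -0.015  0.   ] 0.013
blue [310 213] [329 320] [469.3  19.9  66.7  10.5   0.6]
```

The yellow template is seated over the maple (bar at (319,265), dowel visible in the hole at (319,172)). The blue one is still on the mat. I'll grip blue.

Call:
{"fn": "move_arm", "kwargs": {
  "targets": [
    {"dx": 0,"dy": 0,"dz": -0.52,"rx": 0,"ry": 0,"rz": 0},
    {"dx": 0,"dy": 0,"dz": -0.52,"rx": 0,"ry": 0,"rz": 0},
    {"dx": 0,"dy": 0,"dz": -0.52,"rx": 0,"ry": 0,"rz": 0},
    {"dx": 0,"dy": 0,"dz": -0.52,"rx": 0,"ry": 0,"rz": 0},
    {"dx": 0,"dy": 0,"dz": -0.52,"rx": 0,"ry": 0,"rz": 0},
    {"dx": 0,"dy": 0,"dz": -0.13,"rx": 0,"ry": 0,"rz": 0},
    {"dx": 0,"dy": 0,"dz": 0,"rx": 0,"ry": 0,"rz": 0},
    {"dx": 0,"dy": 0,"dz": 0,"rx": 0,"ry": 0,"rz": 0},
    {"dx": 0,"dy": 0,"dz": 0,"rx": 0,"ry": 0,"rz": 0},
    {"dx": 0,"dy": 0,"dz": 0,"rx": 0,"ry": 0,"rz": 0}
  ]
}}

```text
t: 52.25
tcp_pos: [0.4695, 0.0201, 0.0214]
tool_rot: [-0.008, 1.0, -0.0, 0.0]
force: [0.2, 0.2, -0.2]
finger_gap: 0.447
gripper_force: 0.0
```

Call:
{"fn": "move_arm", "kwargs": {
  "targets": [
    {"dx": 0,"dy": 0,"dz": 0,"rx": 0,"ry": 0,"rz": 0},
    {"dx": 0,"dy": 0,"dz": 0,"rx": 0,"ry": 0,"rz": 0},
    {"dx": 0,"dy": 0,"dz": 0,"rx": 0,"ry": 0,"rz": 0},
    {"dx": 0,"dy": 0,"dz": 0,"rx": 0,"ry": 0,"rz": 0},
    {"dx": 0,"dy": 0,"dz": 0,"rx": 0,"ry": 0,"rz": 0},
    {"dx": 0,"dy": 0,"dz": 0,"rx": 0,"ry": 0,"rz": 0},
    {"dx": 0,"dy": 0,"dz": 0,"rx": 0,"ry": 0,"rz": 0},
    {"dx": 0,"dy": 0,"dz": 0,"rx": 0,"ry": 0,"rz": 0},
    {"dx": 0,"dy": 0,"dz": 0,"rx": 0,"ry": 0,"rz": 0},
    {"dx": 0,"dy": 0,"dz": 0,"rx": 0,"ry": 0,"rz": 0}
  ],
  "claw": 0,
  "newtons": 50
}}

```text
t: 53.5
tcp_pos: [0.4694, 0.0201, 0.0213]
tool_rot: [-0.008, 1.0, -0.0, 0.0]
force: [-1.0, 0.6, 5.9]
finger_gap: 0.128
gripper_force: 49.6
```

Call:
{"fn": "move_arm", "kwargs": {
  "targets": [
    {"dx": 0,"dy": 0,"dz": 0.2,"rx": 0,"ry": 0,"rz": 0},
    {"dx": 0,"dy": 0,"dz": 0.6,"rx": 0,"ry": 0,"rz": 0},
    {"dx": 0,"dy": 0,"dz": 0.8,"rx": 0,"ry": 0,"rz": 0},
    {"dx": 0,"dy": 0,"dz": 0.8,"rx": 0,"ry": 0,"rz": 0},
    {"dx": 0.115,"dy": 0.943,"dz": 0,"rx": 0,"ry": 0,"rz": 0.025},
    {"dx": 0.115,"dy": 0.943,"dz": 0,"rx": 0,"ry": 0,"rz": 0.025},
    {"dx": 0.115,"dy": 0.943,"dz": 0,"rx": 0,"ry": 0,"rz": 0.025},
    {"dx": 0.115,"dy": 0.943,"dz": 0,"rx": 0,"ry": 0,"rz": 0.025},
    {"dx": 0.115,"dy": 0.943,"dz": 0,"rx": 0,"ry": 0,"rz": 0.025},
    {"dx": 0.115,"dy": 0.943,"dz": 0,"rx": 0,"ry": 0,"rz": 0.025}
  ]
}}

```text
t: 54.75
tcp_pos: [0.4863, 0.1623, 0.0817]
tool_rot: [-0.047, 0.999, -0.0, -0.0]
force: [0.3, -0.7, -2.3]
finger_gap: 0.128
gripper_force: 48.9
```

```bash
python3 - <<'E'
from h import *; import pickle
m,s=pickle.load(open("w12.pkl","rb"))
# holder outer edges at z=.014: near/far rows, left/right cols
print(ray(m,[(249,137),(391,138),(274,353),(364,353)],.014)*1000)
m,s=pickle.load(open("w3.pkl","rb")); im=cv2.imread("pics/w3.png")
b=cv2.morphologyEx(cv2.inRange(cv2.cvtColor(im,cv2.COLOR_BGR2HSV),(15,60,130),(30,150,255)),cv2.MORPH_CLOSE,np.ones((3,3)))
c=blobs(b,150)[0]; print((cv2.boxPoints(cv2.minAreaRect((ray(m,c,.014)[:,:2]*1000).astype(np.float32)))))
E
```

```text
[[418.28936466 112.48415239  14.        ]
 [410.0885908  195.48061345  14.        ]
 [565.71679006 136.8779227   14.        ]
 [558.92318086 201.17504914  14.        ]]
[[409.49277  198.31947 ]
 [417.28256  111.96013 ]
 [566.1802   125.390976]
 [558.3904   211.75032 ]]
```

Call:
{"fn": "move_arm", "kwargs": {
  "targets": [
    {"dx": 0.04,"dy": 0,"dz": 0,"rx": 0,"ry": 0,"rz": 0},
    {"dx": 0,"dy": 0,"dz": -0.5,"rx": 0,"ry": 0,"rz": 0},
    {"dx": 0,"dy": 0,"dz": -0.5,"rx": 0,"ry": 0,"rz": 0},
    {"dx": 0,"dy": 0,"dz": -0.5,"rx": 0,"ry": 0,"rz": 0},
    {"dx": 0,"dy": 0,"dz": -0.3,"rx": 0,"ry": 0,"rz": 0},
    {"dx": 0,"dy": 0,"dz": -0.2,"rx": 0,"ry": 0,"rz": 0},
    {"dx": 0,"dy": 0,"dz": -0.15,"rx": 0,"ry": 0,"rz": 0},
    {"dx": 0,"dy": 0,"dz": -0.1,"rx": 0,"ry": 0,"rz": 0},
    {"dx": 0,"dy": 0,"dz": -0.05,"rx": 0,"ry": 0,"rz": 0},
    {"dx": 0,"dy": 0,"dz": 0,"rx": 0,"ry": 0,"rz": 0}
  ]
}}

```text
t: 56.0
tcp_pos: [0.4877, 0.1616, 0.0243]
tool_rot: [-0.047, 0.999, -0.0, 0.0]
force: [-1.4, -0.6, 3.8]
finger_gap: 0.127
gripper_force: 49.8
```

Blue is seated on the holder floor, with contact at the expected height. I'll release, retreat and check.

Call:
{"fn": "move_arm", "kwargs": {
  "targets": [
    {"dx": 0,"dy": 0,"dz": 0,"rx": 0,"ry": 0,"rz": 0},
    {"dx": 0,"dy": 0,"dz": 0,"rx": 0,"ry": 0,"rz": 0},
    {"dx": 0,"dy": 0,"dz": 0,"rx": 0,"ry": 0,"rz": 0},
    {"dx": 0,"dy": 0,"dz": 0,"rx": 0,"ry": 0,"rz": 0},
    {"dx": 0,"dy": 0,"dz": 0.2,"rx": 0,"ry": 0,"rz": 0},
    {"dx": 0,"dy": 0,"dz": 0.6,"rx": 0,"ry": 0,"rz": 0},
    {"dx": 0,"dy": 0,"dz": 1,"rx": 0,"ry": 0,"rz": 0},
    {"dx": 0,"dy": 0,"dz": 1,"rx": 0,"ry": 0,"rz": 0},
    {"dx": 0,"dy": 0,"dz": 1,"rx": 0,"ry": 0,"rz": 0},
    {"dx": 0,"dy": 0,"dz": 1,"rx": 0,"ry": 0,"rz": 0}
  ],
  "claw": 45
}}

```text
t: 57.25
tcp_pos: [0.4875, 0.1616, 0.1455]
tool_rot: [-0.047, 0.999, 0.0, 0.001]
force: [0.4, 0.5, 0.4]
finger_gap: 0.452
gripper_force: 0.0
```

Call:
{"fn": "move_arm", "kwargs": {
  "targets": [
    {"dx": 0,"dy": 0,"dz": 0.8,"rx": 0,"ry": 0,"rz": 0},
    {"dx": 0,"dy": 0,"dz": 0.8,"rx": 0,"ry": 0,"rz": 0},
    {"dx": 0,"dy": 0,"dz": 0.8,"rx": 0,"ry": 0,"rz": 0},
    {"dx": 0,"dy": 0,"dz": 0,"rx": 0,"ry": 0,"rz": 0},
    {"dx": 0,"dy": 0,"dz": 0,"rx": 0,"ry": 0,"rz": 0},
    {"dx": 0,"dy": 0,"dz": 0,"rx": 0,"ry": 0,"rz": 0},
    {"dx": 0,"dy": 0,"dz": 0,"rx": 0,"ry": 0,"rz": 0},
    {"dx": 0,"dy": 0,"dz": 0,"rx": 0,"ry": 0,"rz": 0},
    {"dx": 0,"dy": 0,"dz": 0,"rx": 0,"ry": 0,"rz": 0},
    {"dx": 0,"dy": 0,"dz": 0,"rx": 0,"ry": 0,"rz": 0}
  ]
}}

```text
t: 58.5
tcp_pos: [0.4876, 0.1616, 0.2035]
tool_rot: [-0.047, 0.999, 0.0, -0.0]
force: [-0.8, 0.5, 0.6]
finger_gap: 0.451
gripper_force: 0.0
```

```bash
python3 snap.py w16; sed 's/,.077)/,.046)/;s/,.046),"blue/,.077),"blue/' meas.py > meas2.py; python3 meas2.py w16 blue yel plywood
```

```text
58.5 [0.4876 0.1616 0.2035] [-0.996 -0.094  0.   ] 0.001
blue [313 183] [324 254] [487.5 161.1  64.3   9.4   5.7]
plywood [271 131] [365 282] [488.1 160.9 148.6  85.9   5.4]
plywood [ 55 209] [ 76 244] [526.2 -83.5  35.9  17.8  -0.9]
```

```bash
python3 -c "
from station import order
print(order.sign_off())"
```

```text
the job is handed in; nothing more can be done
None
```

The changeover is complete and handed in at 58.5 s of the 128 s allowed: walnut in the tray, maple in the nest with the yellow template fully down over it, and blue in the holder; the jar and tape roll were not touched.

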